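Refit the burner caps on the hob

TASK

The hob's four burner caps are back from washing, stacked in order of size. Take the stack apart and set each cap on the burner head of its own size, the right way up, centred and lying flat on the head's crown over the locating pin. Leave the tin and the ramekin beside the stack where they are.

Things in the scene. Friction and masses are not known exactly. Their poses are not given: they have to be found in the camera images.
- cap_s_mid (a point): The smallest burner cap: dark cast disc, 32 mm in diameter, 20 mm thick, flat on top, upright side wall to grip round. At the start it is at the top of the stack. The point is its centre, half-way up (10 mm above its underside); z is its axis, up. A central recess below, 16 mm wide and 7 mm deep, drops over the burner head's locating pin.
- cap_m_mid (a point): The second smallest burner cap: dark cast disc, 44 mm in diameter, 20 mm thick, flat on top, upright side wall to grip round. At the start it is third from the bottom. The point is its centre, half-way up (10 mm above its underside); z is its axis, up. A central recess below, 16 mm wide and 7 mm deep, drops over the burner head's locating pin.
- cap_l_mid (a point): The second largest burner cap: dark cast disc, 56 mm in diameter, 20 mm thick, flat on top, upright side wall to grip round. At the start it is second from the bottom. The point is its centre, half-way up (10 mm above its underside); z is its axis, up. A central recess below, 16 mm wide and 7 mm deep, drops over the burner head's locating pin.
- cap_xl_mid (a point): The largest burner cap: dark cast disc, 68 mm in diameter, 20 mm thick, flat on top, upright side wall to grip round. At the start it is at the bottom of the stack, on the table. The point is its centre, half-way up (10 mm above its underside); z is its axis, up. A central recess below, 16 mm wide and 7 mm deep, drops over the burner head's locating pin.
- seat_s (a point): The smallest of the hob's four fixed burner heads, 130 mm apart in a square (which size at which corner varies): round, aluminium, crown 29 mm in diameter for the 32 mm cap. Point: centre of the flat crown, where the cap's underside rests, 30 mm above the steel deck, 75 mm above the table. Brass locating pin at its centre, 4 mm wide, 5 mm high. Foot flange 8 mm wider all round, 6 mm high.
- seat_m (a point): The second smallest of the hob's four fixed burner heads, 130 mm apart in a square (which size at which corner varies): round, aluminium, crown 41 mm in diameter for the 44 mm cap. Point: centre of the flat crown, where the cap's underside rests, 30 mm above the steel deck, 75 mm above the table. Brass locating pin at its centre, 4 mm wide, 5 mm high. Foot flange 8 mm wider all round, 6 mm high.
- seat_l (a point): The second largest of the hob's four fixed burner heads, 130 mm apart in a square (which size at which corner varies): round, aluminium, crown 53 mm in diameter for the 56 mm cap. Point: centre of the flat crown, where the cap's underside rests, 30 mm above the steel deck, 75 mm above the table. Brass locating pin at its centre, 4 mm wide, 5 mm high. Foot flange 8 mm wider all round, 6 mm high.
- seat_xl (a point): The largest of the hob's four fixed burner heads, 130 mm apart in a square (which size at which corner varies): round, aluminium, crown 65 mm in diameter for the 68 mm cap. Point: centre of the flat crown, where the cap's underside rests, 30 mm above the steel deck, 75 mm above the table. Brass locating pin at its centre, 4 mm wide, 5 mm high. Foot flange 8 mm wider all round, 6 mm high.
- tin_mid (a point): Plain low steel tin, 86 mm in diameter, 40 mm high, standing on the table about 12 cm beyond the stack. Point: its centre, half-way up. To be left alone.
- ramekin_mid (a point): Brown glazed ramekin, 69 mm in diameter, 34 mm high, standing on the table about 12 cm on the robot's side of the stack. Point: its centre, half-way up. To be left alone.

How it is judged:
By the outcome, as a careful person would: the job done as asked, in the order asked, and still so for the second after the job is handed in, with the robot touching nothing.
It also fails if it takes over 102 s, if anything falls off the work surface, if the arm or the gripper's body presses on something with over 40 N, if the wrist force passes 120 N, or if a joint passes its speed limit or range.

ROBOT

A 6-joint arm with a two-finger parallel gripper is mounted at the origin on a cart in front of the work surface, level with it; the furniture and walls round the work are solid. World frame = base frame: x ahead of the robot, y to its left, z up, the work surface at z = 0. Lengths are in m, angles in degrees, forces in N, time in s.
With the tool pointing down it reaches from about 0.35 to 0.925 m from the base axis. Payload 6.4 kg.
Tool frame: the origin (TCP) lies midway between the tips of the shut fingers; the grasp point (between the pads) lies 19 mm behind it; z points along the fingers, x is the direction in which the jaws open and shut, and the axes are right-handed (so a half turn about z gives the same grasp; the last joint's range is limited). The gripper opens to 85 mm and grips with 20 to 120 N. Pads are 22 mm wide; open, the fingers measure 114 mm over their backs; the gripper's body (76 mm by 85 mm) begins 54 mm behind the grasp point. The pads swing forward as they close: fully open they stand 13 mm farther back than shut.
Start: joints at [-73.688, 14.043, 89.255, -0, 76.702, -9.975], TCP at [0.288, -0.583, 0.231] pointing down, gripper open.
Joint ranges: [-179.41, 179.41], [-58.25, 129.5], [7.25, 145.43], [-54.29, 234.29], [11.92, 165.04], [-157.13, 157.13]. Speed limits (degrees/s): [147.25, 147.25, 180, 180, 180, 180].

INTERFACE

Orientations are given as a 3x3 rotation matrix whose columns are the frame's x, y, z axes.
In Python, from plant import arm gives the robot as it stands.
- The arm moves only by the tool move_arm, never from a script. Its argument "deltas" is a list of rows, each an object of numbers: "wx", "wy", "wz": the turn, a rotation vector about the world's x, y, z in degrees; "x", "y", "z": the shift along the world's x, y, z in m; "claw": the closure in counts, from 0 (fully open) to 255 (shut). A call has 1 to 5 rows; each row is the pose to reach, as a shift and turn from the pose commanded when the call began; what a row does not reach only later rows make up. A row lasts 1/10 s, in which the tool goes at most 50 mm and 8.59 degrees, less where a joint would pass 70% of its speed; a pose out of reach is approached as far as the arm can. A call with a gripper value outside its range is refused whole. The fingers move at their own pace and stop on an object; "newtons" is the grip in N (left out, the last holds). Time passes only in rows, so rows that repeat a pose let the fingers close. It gives the time, the measured TCP pose, the force and the opening at its end, in the units of the state.
- arm.sense(): the state, without advancing time (a new reading comes with each control period).
- arm.capture(name): name is "scene" or "top" or "wrist"; returns (picture, depth): 384x512x3 uint8, red, green, blue; 384x512 float32, m along the optical axis (not along the pixel's ray), 0 where there is no reading.
- arm.camera_info(name): a dict with "fx", "fy", "cx", "cy" (pixels), "position" and "orientation" of the camera in the world. Camera axes: x right, y up, looking along -z (the intrinsics and any distortion apply to the point x, -y, -z); pixel columns grow to the right and rows downward; lengths in m; the calibration is good to about 2 mm. A picture is of the moment at which its call begins: read the wrist's pose just before it. camera_info takes no time and is no camera call; for the wrist camera it gives the pose at the moment of the call.
- arm.sign_off(): hands the job in, once; it reports no verdict.
The state is a dict: "clock": time; "joints": joint angles; "joint_velocities": joint speeds; "effort": joint torques, N m; "tool_pos": TCP position; "eef_rot": TCP orientation; "wrist_force": force on the tool from outside, world axes, zero at the start; "ft_torque": the same for the moment, N m; "grip_width": finger opening in m.
Only numpy, scipy, OpenCV 4.12 (cv2) and the standard library are available. Lean on these libraries where they do the work, as an engineer would, in place of code of your own. Each camera call takes 0.05 s, during which the arm holds its last target.

## Working session

There is one attempt and no reset: what is moved stays moved. The work goes in short steps, Python scripts to look and compute and a tool call to move; the robot and the scene stay as the last step left them, time stands still between calls to the robot, and variables do not carry over. Pictures are saved under pics/ and viewed, and the job is handed in when it is done.

Besides the shell and the picture viewer there is one more tool, called after "Request:" by a JSON object that holds its "method" and its "body". move_arm: Moves the arm, as the interface text tells. Its arguments: {"type":"object","properties":{"deltas":{"type":"array","items":{"type":"object","properties":{"wx":{"type":"number"},"wy":{"type":"number"},"wz":{"type":"number"},"x":{"type":"number"},"y":{"type":"number"},"z":{"type":"number"},"claw":{"type":"number"}}}},"newtons":{"type":"number"}},"required":["deltas"]}

```bash
ls; mkdir -p pics; cat > h.py <<'E'
from plant import arm
import numpy as np, cv2
def snap(n,f):
    ci=arm.camera_info(n); p,d=arm.capture(n)
    cv2.imwrite(f'pics/{f}.png',p[:,:,::-1]); np.savez(f'pics/{f}.npz',p=p,d=d,**{k:np.array(v) for k,v in ci.items() if k!='name'})
    return p,d,ci
def ray(ci,u,v):
    c=np.array([(u-ci['cx'])/ci['fx'],-(v-ci['cy'])/ci['fy'],-1.0])
    return np.array(ci['position']),np.array(ci['orientation'])@c
def onz(ci,u,v,z):
    o,r=ray(ci,u,v); return o+r*(z-o[2])/r[2]
def load(f): 
    return dict(np.load(f'pics/{f}.npz'))
E
python3 - <<'E'
from h import *
for n in ('scene','top'):
    p,d,ci=snap(n,n+'0'); print(n,ci)
print(arm.camera_info('wrist'));print(arm.sense())
E
```

```text
pics
scene {'fx': 466.72839892948963, 'fy': 466.72839892948963, 'cx': 259.55141069483676, 'cy': 194.6623686140665, 'position': array([-0.19776191,  0.38201844,  0.48515552]), 'orientation': array([[-0.46113905,  0.39351725, -0.79529551],
       [-0.88722033, -0.21843835,  0.40635548],
       [-0.01381515,  0.89298873,  0.44986695]])}
top {'fx': 359.30803184343023, 'fy': 359.30803184343023, 'cx': 254.91961169744522, 'cy': 193.63089704541295, 'position': array([ 0.42103091, -0.01391345,  0.94731793]), 'orientation': array([[ 0.01981538,  0.9901628 , -0.13850984],
       [-0.99968746,  0.02173406,  0.01235337],
       [ 0.01524222,  0.13822177,  0.99028401]])}
{'fx': 284.68478905418726, 'fy': 284.68478905418726, 'cx': 257.2782940235067, 'cy': 191.98652706804938, 'position': array([ 0.35432637, -0.54957332,  0.37220776]), 'orientation': array([[ 4.42074601e-01,  8.56923931e-01,  2.65049851e-01],
       [-8.96978191e-01,  4.22470706e-01,  1.30186895e-01],
       [-4.15531912e-04, -2.95296255e-01,  9.55405646e-01]])}
{'clock': 0.1, 'joints': array([-7.36877894e+01,  1.40790601e+01,  8.93198755e+01, -9.71273562e-04,
        7.67008848e+01, -9.97471775e+00]), 'joint_velocities': array([-0.00455615, -0.13947894, -0.17437789,  0.02097935, -0.03983042,
       -0.0163814 ]), 'effort': array([-1.40373195e-03, -4.30672717e+01, -3.27128398e+01, -2.10030958e-04,
        2.85925205e-03, -7.33612211e-06]), 'tool_pos': array([ 0.28772395, -0.58228082,  0.23028403]), 'eef_rot': array([[ 4.42869726e-01, -8.96585830e-01, -5.05165379e-04],
       [-8.96584325e-01, -4.42869922e-01,  1.66742898e-03],
       [-1.71871575e-03, -2.85530458e-04, -9.99998482e-01]]), 'wrist_force': array([ 1.07980753, -0.05411417,  0.09855831]), 'ft_torque': array([-0.0521819 ,  0.00625632,  0.01038538]), 'grip_width': 0.08521902522392265}
```

View pics/scene0.png

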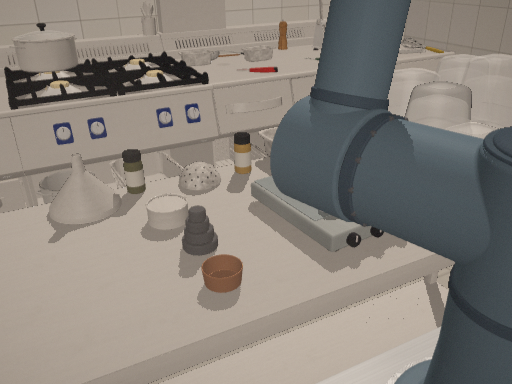

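View pics/top0.png

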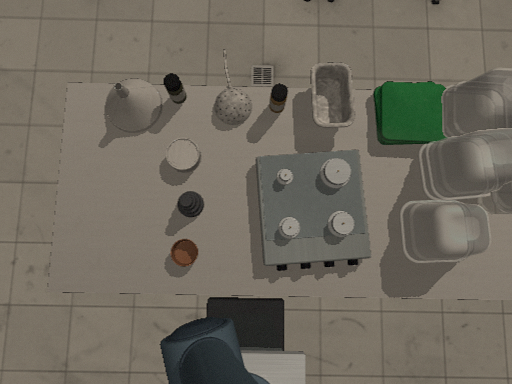

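The scene view shows the cap stack at (200,232), the tin at (168,211) and the ramekin at (222,273). In the top view the stack is at (190,204), the tin at (183,155) and the ramekin at (184,252). The heads are at about (285,177), (336,173), (289,228) and (341,224). I'll zoom in next.

```bash
python3 - <<'E'
from h import *
L=load('top0');p=L['p'];d=L['d']
a=cv2.resize(p[140:280,250:380],None,fx=5,fy=5,interpolation=cv2.INTER_CUBIC)[:600]
b=cv2.resize(p[130:275,150:225],None,fx=4,fy=4,interpolation=cv2.INTER_CUBIC)
cv2.imwrite('pics/a.png',a[:,:,::-1]);cv2.imwrite('pics/b.png',b[:,:,::-1])
# world heights
v,u=np.mgrid[0:384,0:512]
c=np.stack([(u-L['cx'])/L['fx'],-(v-L['cy'])/L['fy'],-np.ones(u.shape)],-1)*d[...,None]
W=c@L['orientation'].T+L['position']
for (x,y) in [(285,177),(336,173),(289,228),(341,224),(310,200),(190,204),(183,155),(184,252),(120,200)]:
    print((x,y),W[y,x].round(4),p[y,x])
z=W[...,2]
# head crowns by height
m=((z>0.066)&(z<0.085)&(u>255)&(u<370)&(v>145)&(v<265)&(d>0)).astype(np.uint8)
n,lab,st,ce=cv2.connectedComponentsWithStats(m)
for i in range(1,n):
    if st[i,4]>20:
        w=W[lab==i]; print('crown',st[i],ce[i].round(1),w.mean(0).round(4),onz(L,*ce[i],0.075).round(4), 'eqdiam',2*np.sqrt(st[i,4]/np.pi)*0.872/359)
for zz in (0.07,0.05,0.03,0.01):
  m=(abs(z-zz-0.008)<0.007)&(u>170)&(u<215)&(v>180)&(v<225); print(zz,m.sum(),W[m].mean(0) if m.any() else '')
E
```

```text
(285, 177) [ 0.5863 -0.0983  0.0744] [150 147 137]
(336, 173) [ 0.599  -0.2247  0.0757] [140 137 127]
(289, 228) [ 0.4607 -0.1089  0.0763] [97 96 91]
(341, 224) [ 0.473  -0.2351  0.0769] [121 119 111]
(310, 200) [ 0.5339 -0.165   0.0459] [92 92 89]
(190, 204) [0.5139 0.1325 0.0766] [43 40 38]
(183, 155) [0.6454 0.163  0.0364] [145 137 123]
(184, 252) [0.3967 0.1543 0.0056] [104  66  44]
(120, 200) [0.5285 0.3295 0.0017] [128 119 109]
crown [323 158  28  27 555] [336.7 170.9] [ 0.6047 -0.2267  0.0747] [ 0.6046 -0.2267  0.075 ] eqdiam 0.06456892965075761
crown [279 169  12  12 113] [284.7 174.6] [ 0.5924 -0.0975  0.0744] [ 0.5922 -0.0974  0.075 ] eqdiam 0.029135086875370114
crown [331 212  23  23 390] [342.3 222.9] [ 0.4758 -0.2388  0.0747] [ 0.4758 -0.2387  0.075 ] eqdiam 0.05412643196591652
crown [281 218  18  18 233] [289.3 226.8] [ 0.4637 -0.1099  0.0747] [ 0.4636 -0.1098  0.075 ] eqdiam 0.041836472203370126
0.07 135 [0.52215623 0.14412334 0.07901114]
0.05 101 [0.52189912 0.14158505 0.05869489]
0.03 127 [0.51741571 0.13378617 0.03890875]
0.01 149 [0.51358761 0.13541343 0.01886384]
```

View pics/a.png

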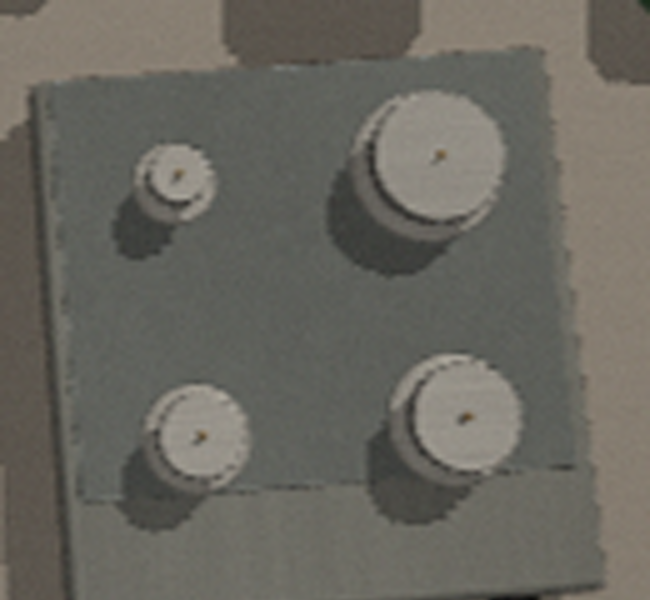

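View pics/b.png

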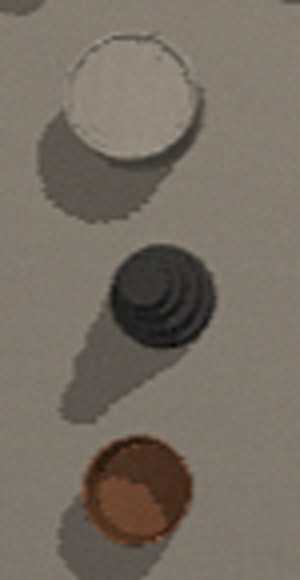

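```bash
cat >> h.py <<'E'
from scipy.optimize import least_squares
def world(L):
    v,u=np.mgrid[0:384,0:512]
    c=np.stack([(u-L['cx'])/L['fx'],-(v-L['cy'])/L['fy'],-np.ones(u.shape)],-1)*L['d'][...,None]
    return c@L['orientation'].T+L['position']
def disc(L,z,c,r,tol=.006):
    """centre of disc top at height z near xy c: centroid, min-enclosing, area diameter"""
    W=world(L); m=((abs(W[...,2]-z)<tol)&(np.hypot(W[...,0]-c[0],W[...,1]-c[1])<r+.012)&(L['d']>0)).astype(np.uint8)
    n,lab,st,ce=cv2.connectedComponentsWithStats(m)
    i=1+np.argmax(st[1:,4]); mm=(lab==i)
    cs,_=cv2.findContours(mm.astype(np.uint8),cv2.RETR_EXTERNAL,cv2.CHAIN_APPROX_NONE)
    k=max(cs,key=len)[:,0]; P=np.array([onz(L,a,b,z) for a,b in k])[:,:2]
    f=least_squares(lambda q:np.hypot(P[:,0]-q[0],P[:,1]-q[1])-q[2],[*c,r]).x
    w=W[mm]
    vv,uu=np.nonzero(mm); A=np.array([onz(L,a,b,z)[:2] for a,b in zip(uu,vv)])
    return dict(cen=A.mean(0).round(4),fit=f.round(4),z=np.median(w[:,2]).round(4),n=int(mm.sum()))
SE=dict(s=((.5922,-.0974),.0145),m=((.4636,-.1098),.0205),l=((.4758,-.2387),.0265),xl=((.6046,-.2267),.0325))
E
python3 - <<'E'
from h import *
L=load('top0')
for k,(c,r) in SE.items(): print(k,disc(L,.075,c,r))
print(disc(L,.08,(.522,.144),.016))
print(disc(L,.04,(.645,.163),.043,.008), disc(L,.034,(.397,.15),.0345,.008))
# dark-pixel base outline
W=world(L);g=L['p'].max(2); 
z=W[...,2]
for zz,r in ((.06,.022),(.04,.028),(.02,.034)):
    m=(abs(z-zz)<.006)&(np.hypot(W[...,0]-.52,W[...,1]-.14)<.05)
    vv,uu=np.nonzero(m);P=np.array([onz(L,a,b,zz)[:2] for a,b in zip(uu,vv)])
    h=cv2.convexHull(P.astype(np.float32))[:,0]
    (c,rr)=cv2.minEnclosingCircle(h); print(zz,m.sum(),np.round(c,4),round(rr,4))
E
```

```text
s {'cen': array([ 0.5926, -0.0977]), 'fit': array([ 0.5927, -0.0978,  0.0136]), 'z': np.float64(0.0746), 'n': 109}
m {'cen': array([ 0.4637, -0.11  ]), 'fit': array([ 0.4637, -0.11  ,  0.0197]), 'z': np.float64(0.075), 'n': 230}
l {'cen': array([ 0.476, -0.239]), 'fit': array([ 0.476 , -0.239 ,  0.0258]), 'z': np.float64(0.0748), 'n': 383}
xl {'cen': array([ 0.6048, -0.2268]), 'fit': array([ 0.605 , -0.2269,  0.0319]), 'z': np.float64(0.075), 'n': 544}
{'cen': array([0.5222, 0.1441]), 'fit': array([0.5222, 0.1441, 0.0147]), 'z': np.float64(0.0792), 'n': 133}
{'cen': array([0.6493, 0.1653]), 'fit': array([0.6495, 0.1653, 0.042 ]), 'z': np.float64(0.0372), 'n': 855} {'cen': array([0.3955, 0.1583]), 'fit': array([0.3976, 0.1503, 0.0328]), 'z': np.float64(0.0324), 'n': 88}
0.06 99 [0.5232 0.1447] 0.0219
0.04 121 [0.5224 0.1431] 0.0276
0.02 147 [0.5218 0.143 ] 0.0338
```

Request:
{"method": "move_arm", "body": {"deltas": [{"x": 0.15,"y": 0.45,"z": 0.0,"wz": -26.3},{"x": 0.15,"y": 0.45,"z": 0.0,"wz": -26.3},{"x": 0.15,"y": 0.45,"z": 0.0,"wz": -26.3},{"x": 0.15,"y": 0.45,"z": 0.0,"wz": -26.3},{"x": 0.15,"y": 0.45,"z": 0.0,"wz": -26.3}], "newtons": 40}}

```text
invalid input at $.deltas[0]: expected keys wx, wy, wz, x, y, z, claw
```

Request:
{"method": "move_arm", "body": {"deltas": [{"x": 0.234,"y": 0.726,"z": 0,"wx": 0,"wy": 0,"wz": -26.3,"claw": 0},{"x": 0.234,"y": 0.726,"z": 0,"wx": 0,"wy": 0,"wz": -26.3,"claw": 0},{"x": 0.234,"y": 0.726,"z": 0,"wx": 0,"wy": 0,"wz": -26.3,"claw": 0},{"x": 0.234,"y": 0.726,"z": 0,"wx": 0,"wy": 0,"wz": -26.3,"claw": 0},{"x": 0.234,"y": 0.726,"z": 0,"wx": 0,"wy": 0,"wz": -26.3,"claw": 0}], "newtons": 40}}

```text
clock: 0.6
tool_pos: [0.3646, -0.3427, 0.2308]
eef_rot: [[-0.001, -1.0, -0.0], [-1.0, 0.001, 0.001], [-0.001, 0.0, -1.0]]
wrist_force: [1.0, 0.0, 0.1]
grip_width: 0.0857
```

Request:
{"method": "move_arm", "body": {"deltas": [{"x": 0.158,"y": 0.487,"z": 0,"wx": 0,"wy": 0,"wz": 0,"claw": 0},{"x": 0.158,"y": 0.487,"z": 0,"wx": 0,"wy": 0,"wz": 0,"claw": 0},{"x": 0.158,"y": 0.487,"z": 0,"wx": 0,"wy": 0,"wz": 0,"claw": 0},{"x": 0.158,"y": 0.487,"z": 0,"wx": 0,"wy": 0,"wz": 0,"claw": 0},{"x": 0.158,"y": 0.487,"z": 0,"wx": 0,"wy": 0,"wz": 0,"claw": 0}]}}

```text
clock: 1.1
tool_pos: [0.4417, -0.105, 0.2311]
eef_rot: [[-0.001, -1.0, 0.0], [-1.0, 0.001, -0.0], [0.0, -0.0, -1.0]]
wrist_force: [0.9, -0.1, 0.1]
grip_width: 0.0854
```

```bash
python3 - <<'E'
from h import *
print(arm.sense()['tool_pos'])
p,d,ci=snap('wrist','w1'); p,d,ci=snap('scene','sc1')
E
```

```text
[ 0.44169372 -0.10495145  0.23112467]
```

View pics/w1.png

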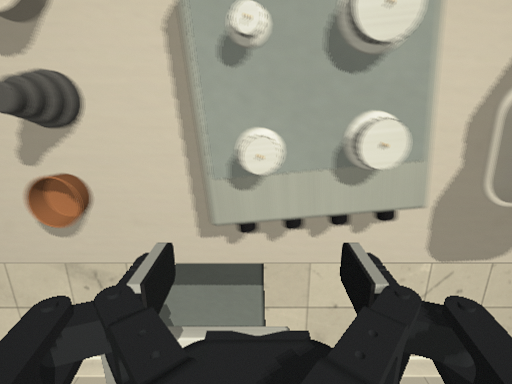

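View pics/sc1.png

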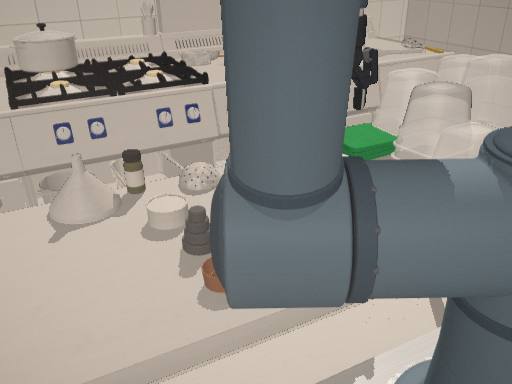

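The wrist view shows all four heads: M at (260,151), L at (380,140), S at (248,22) and XL at (385,15). The stack is at (45,97) and the ramekin at (58,200). I'll check the seats against the top view.

```bash
python3 - <<'E'
from h import *
L=load('w1')
for k,(c,r) in SE.items(): print(k,disc(L,.075,c,r))
E
```

```text
s {'cen': array([ 0.5918, -0.1004]), 'fit': array([ 0.5916, -0.1004,  0.0144]), 'z': np.float64(0.0741), 'n': 914}
m {'cen': array([ 0.4642, -0.1122]), 'fit': array([ 0.4639, -0.1122,  0.0201]), 'z': np.float64(0.074), 'n': 1186}
l {'cen': array([ 0.4762, -0.2401]), 'fit': array([ 0.4757, -0.2401,  0.0265]), 'z': np.float64(0.0742), 'n': 2105}
xl {'cen': array([ 0.5915, -0.2281]), 'fit': array([ 0.5916, -0.228 ,  0.0254]), 'z': np.float64(0.0743), 'n': 2523}
```

Request:
{"method": "move_arm", "body": {"deltas": [{"x": 0.0805,"y": 0.249,"z": 0,"wx": 0,"wy": 0,"wz": 0,"claw": 0},{"x": 0.0805,"y": 0.249,"z": 0,"wx": 0,"wy": 0,"wz": 0,"claw": 0},{"x": 0.0805,"y": 0.249,"z": 0,"wx": 0,"wy": 0,"wz": 0,"claw": 0},{"x": 0.0805,"y": 0.249,"z": 0,"wx": 0,"wy": 0,"wz": 0,"claw": 0},{"x": 0.0805,"y": 0.249,"z": 0,"wx": 0,"wy": 0,"wz": 0,"claw": 0}]}}

```text
clock: 1.7
tool_pos: [0.5189, 0.1322, 0.231]
eef_rot: [[-0.001, -1.0, -0.0], [-1.0, 0.001, -0.0], [0.0, 0.0, -1.0]]
wrist_force: [0.5, -0.9, 0.4]
grip_width: 0.0853
```

```bash
python3 - <<'E'
from h import *
print(arm.sense()['tool_pos'])
p,d,ci=snap('wrist','w2')
L=load('w2'); print(disc(L,.08,(.522,.144),.016))
E
```

```text
[0.51889208 0.13224931 0.23102632]
{'cen': array([0.5236, 0.1429]), 'fit': array([0.5234, 0.1429, 0.0151]), 'z': np.float64(0.0789), 'n': 668}
```

View pics/w2.png

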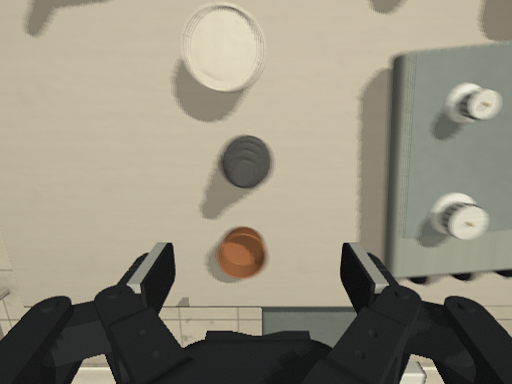

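The wrist view shows the stack at (246,160), between the tin at (222,47) and the ramekin at (241,252). Both cameras agree on the stack to about 1.3 mm.

Request:
{"method": "move_arm", "body": {"deltas": [{"x": 0,"y": 0,"z": -0.05,"wx": 0,"wy": 0,"wz": 0,"claw": 0},{"x": 0,"y": 0,"z": -0.1,"wx": 0,"wy": 0,"wz": 0,"claw": 0},{"x": 0,"y": 0,"z": -0.12,"wx": 0,"wy": 0,"wz": 0,"claw": 0},{"x": 0,"y": 0,"z": -0.12,"wx": 0,"wy": 0,"wz": 0,"claw": 0},{"x": 0,"y": 0,"z": -0.12,"wx": 0,"wy": 0,"wz": 0,"claw": 0}]}}

```text
clock: 2.25
tool_pos: [0.5191, 0.1303, 0.1118]
eef_rot: [[-0.001, -1.0, 0.0], [-1.0, 0.001, -0.0], [0.0, -0.0, -1.0]]
wrist_force: [1.2, -0.1, 1.4]
grip_width: 0.085
```

```bash
python3 - <<'E'
from h import *
print(arm.sense()['tool_pos'])
p,d,ci=snap('wrist','w3')
L=load('w3'); print(disc(L,.08,(.522,.144),.016))
E
```

```text
[0.51910602 0.13034617 0.1117927 ]
{'cen': array([0.5241, 0.1429]), 'fit': array([0.5238, 0.1429, 0.0152]), 'z': np.float64(0.0789), 'n': 1638}
```

View pics/w3.png

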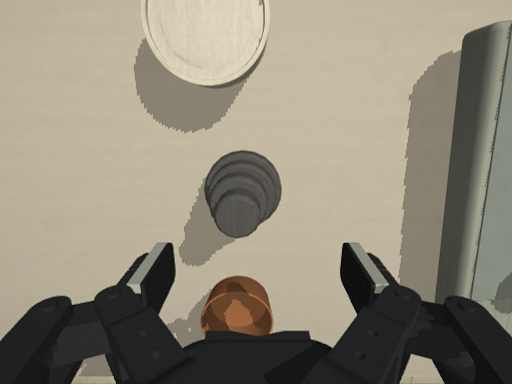

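Request:
{"method": "move_arm", "body": {"deltas": [{"x": 0.004,"y": 0.013,"z": 0,"wx": 0,"wy": 0,"wz": 0,"claw": 0},{"x": 0.004,"y": 0.013,"z": -0.024,"wx": 0,"wy": 0,"wz": 0,"claw": 0},{"x": 0.004,"y": 0.013,"z": -0.048,"wx": 0,"wy": 0,"wz": 0,"claw": 0},{"x": 0.004,"y": 0.013,"z": -0.048,"wx": 0,"wy": 0,"wz": 0,"claw": 0},{"x": 0.004,"y": 0.013,"z": -0.048,"wx": 0,"wy": 0,"wz": 0,"claw": 90}]}}

```text
clock: 2.8
tool_pos: [0.5235, 0.1443, 0.0645]
eef_rot: [[0.0, -1.0, 0.002], [-1.0, -0.0, 0.0], [-0.0, -0.002, -1.0]]
wrist_force: [1.0, 0.0, 1.0]
grip_width: 0.0728
```

```bash
python3 - <<'E'
from h import *
s=arm.sense();print(s['tool_pos'],s['grip_width'],s['wrist_force'])
p,d,ci=snap('scene','sc2');p,d,ci=snap('wrist','w4')
E
```

```text
[0.5235046  0.14434964 0.06450365] 0.07282336360764169 [0.96673069 0.03430098 1.00995144]
```

View pics/w4.png

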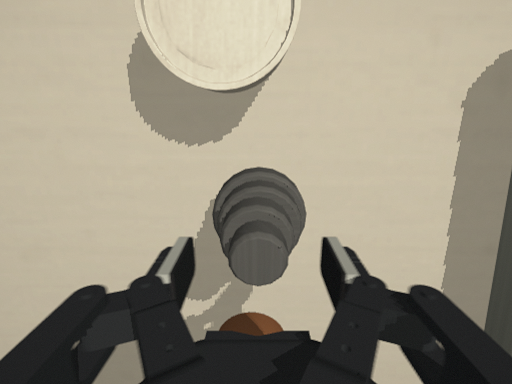

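View pics/sc2.png

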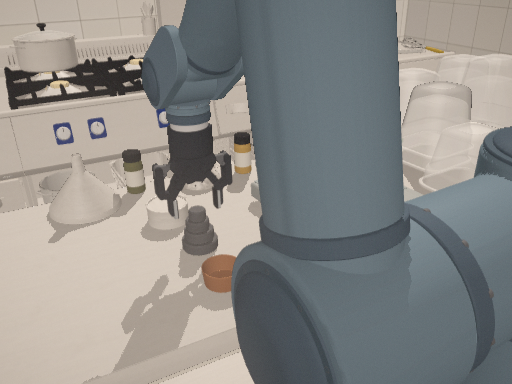

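Both views show the jaws straddling the top cap: in the wrist view it is at (259,260), with the pads at columns 172–190 and 325–345. I'll close on it.

Request:
{"method": "move_arm", "body": {"deltas": [{"x": 0,"y": 0,"z": 0,"wx": 0,"wy": 0,"wz": 0,"claw": 140},{"x": 0,"y": 0,"z": 0,"wx": 0,"wy": 0,"wz": 0,"claw": 200},{"x": 0,"y": 0,"z": 0,"wx": 0,"wy": 0,"wz": 0,"claw": 255},{"x": 0,"y": 0,"z": 0,"wx": 0,"wy": 0,"wz": 0,"claw": 255},{"x": 0,"y": 0,"z": 0,"wx": 0,"wy": 0,"wz": 0,"claw": 255}], "newtons": 40}}

```text
clock: 3.4
tool_pos: [0.5236, 0.144, 0.0648]
eef_rot: [[-0.0, -1.0, 0.002], [-1.0, 0.0, 0.0], [-0.0, -0.002, -1.0]]
wrist_force: [-1.5, 0.4, 6.8]
grip_width: 0.0304
```

```bash
python3 - <<'E'
from h import *
s=arm.sense();print(s['tool_pos'],s['grip_width'],s['wrist_force'])
p,d,ci=snap('wrist','w5')
L=load('w5'); print(disc(L,.08,(.522,.144),.016))
E
```

```text
[0.5235787  0.14400131 0.06478907] 0.030382144325771 [-1.54954279  0.38472279  6.77573972]
{'cen': array([0.5258, 0.1436]), 'fit': array([0.5253, 0.1436, 0.0189]), 'z': np.float64(0.079), 'n': 3332}
```

View pics/w5.png

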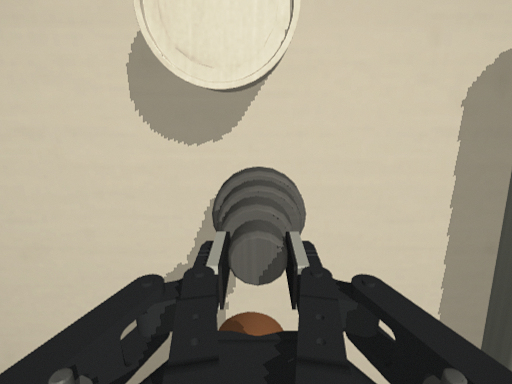

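The S cap is gripped, with the opening at 30.4 mm and the cap centred on column 258. I'll lift it and carry it over.

Request:
{"method": "move_arm", "body": {"deltas": [{"x": 0,"y": 0,"z": 0.015,"wx": 0,"wy": 0,"wz": 0,"claw": 255},{"x": 0,"y": 0,"z": 0.055,"wx": 0,"wy": 0,"wz": 0,"claw": 255},{"x": 0,"y": 0,"z": 0.085,"wx": 0,"wy": 0,"wz": 0,"claw": 255},{"x": 0.013,"y": -0.048,"z": 0.085,"wx": 0,"wy": 0,"wz": 0,"claw": 255},{"x": 0.026,"y": -0.096,"z": 0.085,"wx": 0,"wy": 0,"wz": 0,"claw": 255}]}}

```text
clock: 3.95
tool_pos: [0.5497, 0.0476, 0.151]
eef_rot: [[0.003, -1.0, 0.004], [-1.0, -0.003, -0.001], [0.001, -0.004, -1.0]]
wrist_force: [1.1, 0.1, -0.7]
grip_width: 0.0301
```

Request:
{"method": "move_arm", "body": {"deltas": [{"x": 0.013,"y": -0.048,"z": 0,"wx": 0,"wy": 0,"wz": 0,"claw": 255},{"x": 0.026,"y": -0.095,"z": 0,"wx": 0,"wy": 0,"wz": 0,"claw": 255},{"x": 0.043,"y": -0.1465,"z": 0,"wx": 0,"wy": 0,"wz": 0,"claw": 255},{"x": 0.043,"y": -0.1465,"z": 0,"wx": 0,"wy": 0,"wz": 0,"claw": 255},{"x": 0.043,"y": -0.1465,"z": 0,"wx": 0,"wy": 0,"wz": 0,"claw": 255}]}}

```text
clock: 4.45
tool_pos: [0.5917, -0.1, 0.1489]
eef_rot: [[-0.003, -1.0, 0.0], [-1.0, 0.003, 0.0], [-0.0, -0.0, -1.0]]
wrist_force: [-0.1, 0.9, -1.3]
grip_width: 0.0304
```

```bash
python3 - <<'E'
from h import *
s=arm.sense();print(s['tool_pos'],s['grip_width'],s['wrist_force'])
p,d,ci=snap('wrist','w6');p,d,ci=snap('top','t6')
L=load('t6'); print(disc(L,.06,(.522,.144),.022), disc(L,.08,(.522,.144),.022))
E
```

```text
[ 0.59173446 -0.0999821   0.14889167] 0.03039605620366482 [-0.06062683  0.93367646 -1.28399878]Traceback (most recent call last):
  File "<stdin>", line 4, in <module>
  File "h.py", line 23, in disc
    i=1+np.argmax(st[1:,4]); mm=(lab==i)
        ~~~~~~~~~^^^^^^^^^^
    return _wrapfunc(a, 'argmax', axis=axis, out=out, **kwds)
    return bound(*args, **kwds)
ValueError: attempt to get argmax of an empty sequence
```

View pics/w6.png

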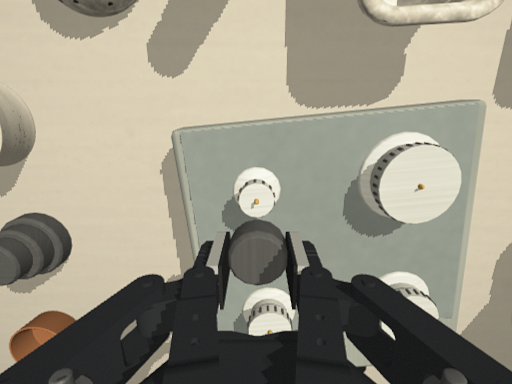

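View pics/t6.png

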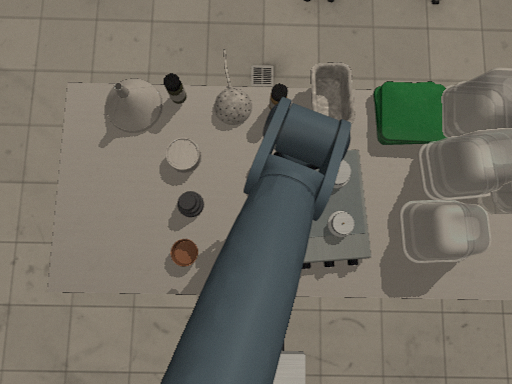

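The wrist view shows the S cap held at (259,252), with the S crown ahead of it at (257,197). The top view shows three caps left in the stack at (190,203), in place.

```bash
python3 - <<'E'
from h import *
L=load('w6')
print('seat s',disc(L,.075,(.592,-.099),.0145,.004),'xl',disc(L,.075,(.604,-.227),.0325,.004))
W=world(L)
print('heldcap z',W[250,258].round(4),W[235,258].round(4))
# columns range of cap top in row 245 by z
z=W[...,2]; m=(abs(z-W[250,258][2])<.003)&(L['p'].max(2)<110)
v,u=np.nonzero(m); ok=(u>225)&(u<292)&(v>215)&(v<290); print(u[ok].min(),u[ok].max(),v[ok].min(),v[ok].max(),W[v[ok],u[ok]].mean(0))
L=load('t6')
print('M top view',disc(L,.06,(.522,.144),.022))
E
```

```text
seat s {'cen': array([ 0.5937, -0.1001]), 'fit': array([ 0.5935, -0.1001,  0.0142]), 'z': np.float64(0.0741), 'n': 977} xl {'cen': array([ 0.6062, -0.228 ]), 'fit': array([ 0.6052, -0.228 ,  0.0323]), 'z': np.float64(0.0743), 'n': 5185}
heldcap z [ 0.5959 -0.101   0.1624] [ 0.6041 -0.101   0.1623]
226 291 229 284 [ 0.59218116 -0.10074708  0.16283785]
M top view {'cen': array([0.5232, 0.1449]), 'fit': array([0.5231, 0.1448, 0.0206]), 'z': np.float64(0.0594), 'n': 238}
```

```bash
python3 - <<'E'
from h import *
L=load('w6'); W=world(L)
print([ (v,W[v,258].round(3).tolist(),int(L['p'][v,258].max())) for v in list(range(214,232,2))+list(range(276,292,2))])
E
```

```text
[(214, [0.58, -0.101, 0.073], 230), (216, [0.579, -0.101, 0.075], 227), (218, [0.565, -0.101, 0.045], 147), (220, [0.606, -0.101, 0.148], 72), (222, [0.606, -0.101, 0.152], 74), (224, [0.606, -0.101, 0.153], 75), (226, [0.606, -0.101, 0.155], 75), (228, [0.606, -0.101, 0.158], 77), (230, [0.606, -0.101, 0.161], 81), (276, [0.582, -0.101, 0.164], 90), (278, [0.58, -0.101, 0.163], 88), (280, [0.579, -0.101, 0.163], 91), (282, [0.578, -0.101, 0.164], 77), (284, [0.577, -0.101, 0.163], 55), (286, [0.491, -0.101, 0.044], 166), (288, [0.489, -0.101, 0.046], 154), (290, [0.487, -0.101, 0.046], 218)]
```

Request:
{"method": "move_arm", "body": {"deltas": [{"x": 0.002,"y": 0.001,"z": 0,"wx": 0,"wy": 0,"wz": 0,"claw": 255},{"x": 0.002,"y": 0.001,"z": -0.03,"wx": 0,"wy": 0,"wz": 0,"claw": 255},{"x": 0.002,"y": 0.001,"z": -0.059,"wx": 0,"wy": 0,"wz": 0,"claw": 255},{"x": 0.002,"y": 0.001,"z": -0.059,"wx": 0,"wy": 0,"wz": 0,"claw": 255},{"x": 0.002,"y": 0.001,"z": -0.059,"wx": 0,"wy": 0,"wz": 0,"claw": 255}]}}

```text
clock: 5.05
tool_pos: [0.5934, -0.0966, 0.0894]
eef_rot: [[0.001, -1.0, -0.001], [-1.0, -0.001, 0.0], [-0.0, 0.001, -1.0]]
wrist_force: [-0.7, -0.4, -0.3]
grip_width: 0.0299
```

```bash
python3 - <<'E'
from h import *
s=arm.sense();print(s['tool_pos'],s['grip_width'],s['wrist_force'])
p,d,ci=snap('wrist','w7')
cv2.imwrite('pics/w7c.png',cv2.resize(p[150:330,160:360],None,fx=3,fy=3,interpolation=cv2.INTER_CUBIC)[:,:,::-1])
E
```

```text
[ 0.59343528 -0.09659864  0.08941991] 0.0299276383938031 [-0.69738008 -0.38082934 -0.2576133 ]
```

View pics/w7c.png

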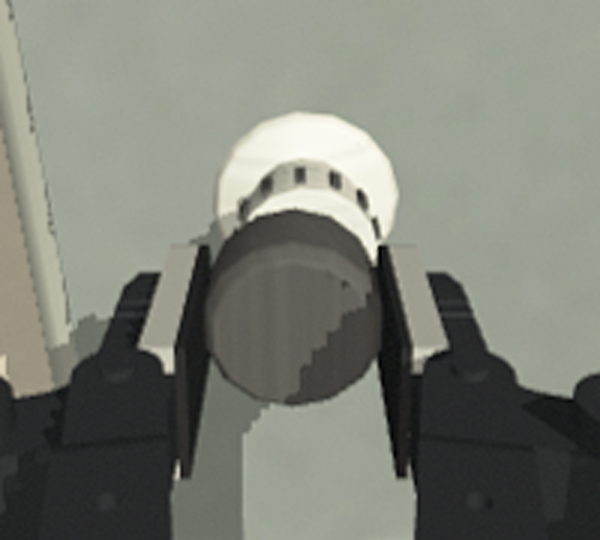

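```bash
python3 - <<'E'
from h import *
L=load('w7'); W=world(L)
m=(abs(W[...,2]-.051)<.0025)&(np.hypot(W[...,0]-.593,W[...,1]+.099)<.035)  # flange top
v,u=np.nonzero(m&(L['p'].min(2)>150)); print(len(u),u.min(),u.max(),v.min(),v.max())
P=W[v,u]
# outer edge
h=cv2.convexHull(np.stack([u,v],1).astype(np.int32))[:,0]
Q=np.array([onz(L,a,b,.051)[:2] for a,b in h]); Q=Q[Q[:,0]>.593]
f=least_squares(lambda q:np.hypot(Q[:,0]-q[0],Q[:,1]-q[1])-.0225,[.593,-.099]); print('flange centre',f.x,np.abs(f.fun).max())
# held cap edges along y at row 250
z=W[...,2]
for r in (240,250,260):
  print(r,[(c,W[r,c].round(4).tolist()) for c in (226,228,230,232,282,284,286,288)])
E
```

```text
673 233 290 191 226
flange centre [ 0.59044225 -0.09979203] 0.0013207900669437063
240 [(226, [0.6033, -0.0816, 0.1033]), (228, [0.6011, -0.0821, 0.099]), (230, [0.5961, -0.0821, 0.089]), (232, [0.6001, -0.084, 0.097]), (282, [0.6014, -0.1098, 0.0996]), (284, [0.5988, -0.1114, 0.0943]), (286, [0.5989, -0.1124, 0.0946]), (288, [0.6036, -0.1123, 0.1039])]
250 [(226, [0.6017, -0.0823, 0.1105]), (228, [0.596, -0.0821, 0.1]), (230, [0.5971, -0.0833, 0.102]), (232, [0.5975, -0.0844, 0.1028]), (282, [0.5979, -0.1095, 0.1036]), (284, [0.5973, -0.1107, 0.1025]), (286, [0.5967, -0.1118, 0.1014]), (288, [0.5988, -0.1123, 0.1052])]
260 [(226, [0.5963, -0.0821, 0.1104]), (228, [0.5914, -0.0822, 0.1022]), (230, [0.5914, -0.0832, 0.1022]), (232, [0.592, -0.0843, 0.1032]), (282, [0.592, -0.1097, 0.1032]), (284, [0.5921, -0.1107, 0.1033]), (286, [0.5919, -0.1118, 0.103]), (288, [0.5944, -0.1123, 0.1072])]
```

Request:
{"method": "move_arm", "body": {"deltas": [{"x": 0,"y": -0.0022,"z": 0,"wx": 0,"wy": 0,"wz": 0,"claw": 255},{"x": 0,"y": -0.0022,"z": -0.004,"wx": 0,"wy": 0,"wz": 0,"claw": 255},{"x": 0,"y": -0.0022,"z": -0.007,"wx": 0,"wy": 0,"wz": 0,"claw": 255},{"x": 0,"y": -0.0022,"z": -0.0085,"wx": 0,"wy": 0,"wz": 0,"claw": 255},{"x": 0,"y": -0.0022,"z": -0.0085,"wx": 0,"wy": 0,"wz": 0,"claw": 255}]}}

```text
clock: 5.6
tool_pos: [0.5934, -0.0998, 0.0804]
eef_rot: [[-0.0, -1.0, -0.001], [-1.0, 0.0, 0.0], [-0.0, 0.001, -1.0]]
wrist_force: [-0.6, 0.5, -1.0]
grip_width: 0.0303
```

Request:
{"method": "move_arm", "body": {"deltas": [{"x": 0.0003,"y": 0.0008,"z": 0,"wx": 0,"wy": 0,"wz": 0,"claw": 255},{"x": 0.0003,"y": 0.0008,"z": -0.0008,"wx": 0,"wy": 0,"wz": 0,"claw": 255},{"x": 0.0003,"y": 0.0008,"z": -0.0012,"wx": 0,"wy": 0,"wz": 0,"claw": 255},{"x": 0.0003,"y": 0.0008,"z": -0.0012,"wx": 0,"wy": 0,"wz": 0,"claw": 255}]}}

```text
clock: 6.0
tool_pos: [0.594, -0.0991, 0.0799]
eef_rot: [[-0.0, -1.0, 0.0], [-1.0, 0.0, -0.0], [0.0, -0.0, -1.0]]
wrist_force: [-1.1, 1.4, 0.3]
grip_width: 0.0303
```

Request:
{"method": "move_arm", "body": {"deltas": [{"x": 0,"y": 0,"z": -0.0008,"wx": 0,"wy": 0,"wz": 0,"claw": 255},{"x": 0,"y": 0,"z": -0.0008,"wx": 0,"wy": 0,"wz": 0,"claw": 255}]}}

```text
clock: 6.2
tool_pos: [0.5941, -0.0991, 0.0798]
eef_rot: [[-0.0, -1.0, -0.0], [-1.0, 0.0, -0.0], [0.0, 0.0, -1.0]]
wrist_force: [-2.8, 0.7, 6.7]
grip_width: 0.03
```

Contact came at the predicted height, so the cap is seated on the crown. I'll release it.

Request:
{"method": "move_arm", "body": {"deltas": [{"x": 0,"y": 0,"z": 0,"wx": 0,"wy": 0,"wz": 0,"claw": 100},{"x": 0,"y": 0,"z": 0,"wx": 0,"wy": 0,"wz": 0,"claw": 60},{"x": 0,"y": 0,"z": 0.0,"wx": 0,"wy": 0,"wz": 0,"claw": 0},{"x": 0,"y": 0,"z": 0.04,"wx": 0,"wy": 0,"wz": 0,"claw": 0},{"x": 0,"y": 0,"z": 0.08,"wx": 0,"wy": 0,"wz": 0,"claw": 0}]}}

```text
clock: 6.7
tool_pos: [0.5927, -0.0987, 0.1579]
eef_rot: [[-0.0, -1.0, -0.004], [-1.0, 0.0, 0.001], [-0.001, 0.004, -1.0]]
wrist_force: [0.0, -0.5, 0.5]
grip_width: 0.0857
```

```bash
python3 - <<'E'
from h import *
s=arm.sense();print(s['tool_pos'],s['grip_width'],s['wrist_force'])
p,d,ci=snap('wrist','w8')
L=load('w8');print('cap',disc(L,.095,(.593,-.099),.016,.004))
E
```

```text
[ 0.59267099 -0.09868274  0.15789673] 0.08566445881075259 [ 0.04335566 -0.49565571  0.49974116]
cap {'cen': array([ 0.5942, -0.1   ]), 'fit': array([ 0.594, -0.1  ,  0.015]), 'z': np.float64(0.094), 'n': 1191}
```

View pics/w8.png

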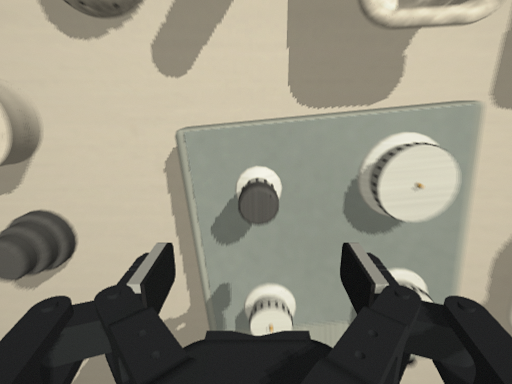

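The S cap sits on its head at (258,200). The wrist camera puts it at (0.594,-0.100), and the seat was measured at (0.5935,-0.1001). Next is M.

Request:
{"method": "move_arm", "body": {"deltas": [{"x": -0.069,"y": 0.243,"z": 0,"wx": 0,"wy": 0,"wz": 0,"claw": 0},{"x": -0.069,"y": 0.243,"z": 0,"wx": 0,"wy": 0,"wz": 0,"claw": 0},{"x": -0.069,"y": 0.243,"z": 0,"wx": 0,"wy": 0,"wz": 0,"claw": 0},{"x": -0.069,"y": 0.243,"z": 0,"wx": 0,"wy": 0,"wz": 0,"claw": 0},{"x": -0.069,"y": 0.243,"z": 0,"wx": 0,"wy": 0,"wz": 0,"claw": 0}]}}

```text
clock: 7.25
tool_pos: [0.5249, 0.1431, 0.1588]
eef_rot: [[-0.001, -1.0, 0.001], [-1.0, 0.001, 0.0], [-0.0, -0.001, -1.0]]
wrist_force: [1.3, -0.9, 0.0]
grip_width: 0.0857
```

Request:
{"method": "move_arm", "body": {"deltas": [{"x": 0,"y": 0.003,"z": -0.04,"wx": 0,"wy": 0,"wz": 0,"claw": 0},{"x": 0,"y": 0.003,"z": -0.07,"wx": 0,"wy": 0,"wz": 0,"claw": 0},{"x": 0,"y": 0.003,"z": -0.07,"wx": 0,"wy": 0,"wz": 0,"claw": 0},{"x": 0,"y": 0.003,"z": -0.07,"wx": 0,"wy": 0,"wz": 0,"claw": 0}]}}

```text
clock: 7.65
tool_pos: [0.5257, 0.1443, 0.0889]
eef_rot: [[-0.0, -1.0, -0.001], [-1.0, 0.0, -0.0], [0.0, 0.001, -1.0]]
wrist_force: [0.1, -0.2, 0.6]
grip_width: 0.0854
```

```bash
python3 - <<'E'
from h import *
s=arm.sense();print(s['tool_pos'],s['grip_width'],s['wrist_force'])
p,d,ci=snap('wrist','w9')
L=load('w9');print('capM',disc(L,.06,(.523,.144),.022,.004))
E
```

```text
[0.52567206 0.14432725 0.08890982] 0.08544383234157786 [ 0.08186465 -0.17653231  0.59444666]
capM {'cen': array([0.5253, 0.1438]), 'fit': array([0.5248, 0.1438, 0.0208]), 'z': np.float64(0.059), 'n': 3044}
```

View pics/w9.png

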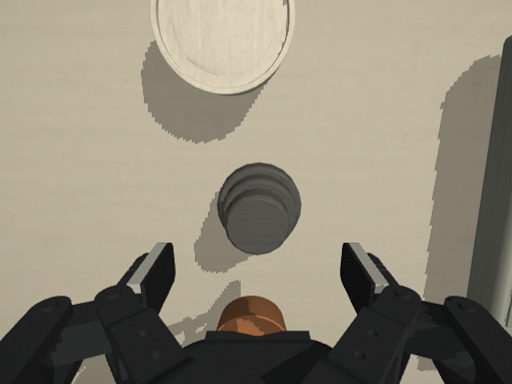

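The M cap is at (257,224), centred between the jaws. Going down to grip it.

Request:
{"method": "move_arm", "body": {"deltas": [{"x": -0.0007,"y": 0.0003,"z": -0.025,"wx": 0,"wy": 0,"wz": 0,"claw": 0},{"x": -0.0007,"y": 0.0003,"z": -0.0455,"wx": 0,"wy": 0,"wz": 0,"claw": 0},{"x": -0.0007,"y": 0.0003,"z": -0.0455,"wx": 0,"wy": 0,"wz": 0,"claw": 60},{"x": -0.0007,"y": 0.0003,"z": -0.0455,"wx": 0,"wy": 0,"wz": 0,"claw": 100},{"x": -0.0007,"y": 0.0003,"z": -0.0455,"wx": 0,"wy": 0,"wz": 0,"claw": 110}]}}

```text
clock: 8.2
tool_pos: [0.5267, 0.1447, 0.0455]
eef_rot: [[-0.001, -1.0, 0.004], [-1.0, 0.001, 0.0], [-0.0, -0.004, -1.0]]
wrist_force: [0.8, -0.3, 0.3]
grip_width: 0.0487
```

Request:
{"method": "move_arm", "body": {"deltas": [{"x": 0,"y": 0,"z": 0,"wx": 0,"wy": 0,"wz": 0,"claw": 150},{"x": 0,"y": 0,"z": 0,"wx": 0,"wy": 0,"wz": 0,"claw": 255},{"x": 0,"y": 0,"z": 0,"wx": 0,"wy": 0,"wz": 0,"claw": 255},{"x": 0,"y": 0,"z": 0,"wx": 0,"wy": 0,"wz": 0,"claw": 255}]}}

```text
clock: 8.6
tool_pos: [0.5268, 0.1447, 0.0457]
eef_rot: [[-0.0, -1.0, 0.004], [-1.0, 0.0, -0.0], [0.0, -0.004, -1.0]]
wrist_force: [-1.0, -0.2, 6.8]
grip_width: 0.0423
```

```bash
python3 - <<'E'
from h import *
s=arm.sense();print(s['tool_pos'],s['grip_width'],s['wrist_force'])
p,d,ci=snap('wrist','w10')
E
```

```text
[0.52681564 0.14472476 0.04568444] 0.042286142933496265 [-0.99165098 -0.23115841  6.79913083]
```

View pics/w10.png

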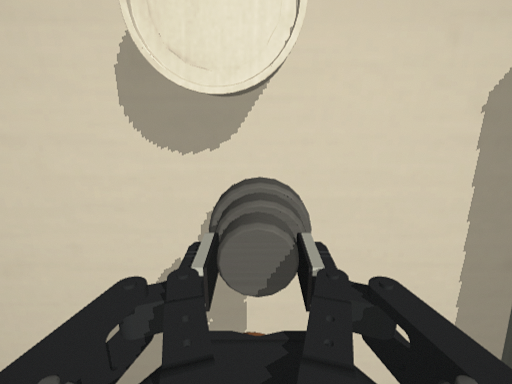

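The M cap is gripped, opening 42.3 mm. I'll lift it and carry it to the M head.

Request:
{"method": "move_arm", "body": {"deltas": [{"x": 0,"y": 0,"z": 0.015,"wx": 0,"wy": 0,"wz": 0,"claw": 255},{"x": 0,"y": 0,"z": 0.055,"wx": 0,"wy": 0,"wz": 0,"claw": 255},{"x": 0,"y": 0,"z": 0.105,"wx": 0,"wy": 0,"wz": 0,"claw": 255},{"x": -0.01,"y": -0.042,"z": 0.105,"wx": 0,"wy": 0,"wz": 0,"claw": 255},{"x": -0.02,"y": -0.085,"z": 0.105,"wx": 0,"wy": 0,"wz": 0,"claw": 255}]}}

```text
clock: 9.15
tool_pos: [0.5063, 0.0594, 0.1519]
eef_rot: [[0.003, -1.0, 0.006], [-1.0, -0.003, -0.001], [0.001, -0.006, -1.0]]
wrist_force: [0.2, -1.0, -0.7]
grip_width: 0.0423
```

Request:
{"method": "move_arm", "body": {"deltas": [{"x": -0.041,"y": -0.171,"z": 0,"wx": 0,"wy": 0,"wz": 0,"claw": 255},{"x": -0.041,"y": -0.171,"z": 0,"wx": 0,"wy": 0,"wz": 0,"claw": 255},{"x": -0.041,"y": -0.171,"z": 0,"wx": 0,"wy": 0,"wz": 0,"claw": 255},{"x": -0.041,"y": -0.171,"z": 0,"wx": 0,"wy": 0,"wz": 0,"claw": 255},{"x": -0.041,"y": -0.171,"z": 0,"wx": 0,"wy": 0,"wz": 0,"claw": 255}]}}

```text
clock: 9.65
tool_pos: [0.4636, -0.1141, 0.1496]
eef_rot: [[-0.005, -1.0, 0.002], [-1.0, 0.005, -0.001], [0.001, -0.002, -1.0]]
wrist_force: [0.3, 0.6, -1.2]
grip_width: 0.0424
```

```bash
cat >> h.py <<'E'
def held(L,tcpz,dz,c,r):
    """held cap: top disc extent in wrist frame at z"""
    W=world(L); 
    zt=np.median(W[240:262,252:264,2]); 
    m=(abs(W[...,2]-zt)<.0025)&(L['p'].max(2)<115)&(np.hypot(W[...,0]-c[0],W[...,1]-c[1])<r+.002)
    v,u=np.nonzero(m); P=np.stack([W[v,u,0],W[v,u,1]],1)
    mid=P[abs(P[:,1]-np.median(P[:,1]))<.004]
    return zt.round(4),'x mid',(mid[:,0].min()+mid[:,0].max())/2,'span',np.ptp(mid[:,0]),'y',(P[:,1].min()+P[:,1].max())/2
E
python3 - <<'E'
from h import *
s=arm.sense();print(s['tool_pos'],s['grip_width'],s['wrist_force'])
p,d,ci=snap('wrist','w11')
p,d,ci=snap('top','t11')
L=load('w11');print(held(L,0,0,s['tool_pos'][:2],.022))
for k,(c,r) in SE.items():
    try: print(k,disc(L,.075,c,r,.004))
    except Exception as e: pass
L=load('t11');print('capL',disc(L,.04,(.523,.144),.028,.004),disc(L,.095,(.593,-.098),.016,.005))
E
```

```text
[ 0.46355205 -0.11411767  0.14962442] 0.042435375536321054 [ 0.27348441  0.63056952 -1.18010998]
(np.float64(0.1631), 'x mid', np.float64(0.46083276824616015), 'span', np.float64(0.04244988253367005), 'y', np.float64(-0.11436681309358099))
s {'cen': array([ 0.5814, -0.1105]), 'fit': array([ 0.6012, -0.0934,  0.0262]), 'z': np.float64(0.0774), 'n': 10}
m {'cen': array([ 0.4676, -0.112 ]), 'fit': array([ 0.4673, -0.112 ,  0.0181]), 'z': np.float64(0.0741), 'n': 1583}
l {'cen': array([ 0.4764, -0.2401]), 'fit': array([ 0.4758, -0.24  ,  0.0263]), 'z': np.float64(0.0742), 'n': 3423}
xl {'cen': array([ 0.59  , -0.2279]), 'fit': array([ 0.5903, -0.2278,  0.024 ]), 'z': np.float64(0.0743), 'n': 4098}
capL {'cen': array([0.5225, 0.1433]), 'fit': array([0.5227, 0.1433, 0.0262]), 'z': np.float64(0.0396), 'n': 359} {'cen': array([ 0.5927, -0.0978]), 'fit': array([ 0.5929, -0.0979,  0.0146]), 'z': np.float64(0.0942), 'n': 128}
```

View pics/w11.png

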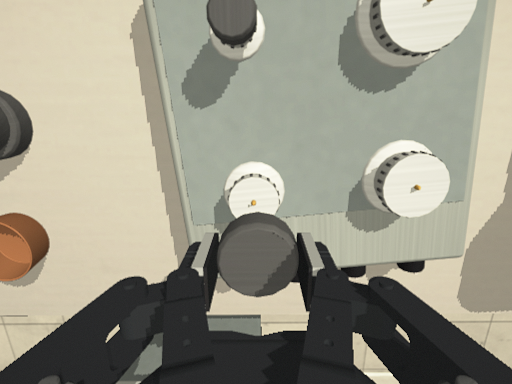

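The M cap is held at (258,255), and the M head's pin shows at (254,203). The S cap sits at (233,18) on its head.

```bash
python3 - <<'E'
from h import *
for f in ('w11','w6','w8'):
  L=load(f); p=L['p'].astype(int)
  # brass pin: saturated orange on white
  hsv=cv2.cvtColor(L['p'],cv2.COLOR_RGB2HSV)
  W=world(L)
  m=((hsv[...,1]>90)&(hsv[...,0]>8)&(hsv[...,0]<30)&(W[...,2]>.07)&(W[...,2]<.088)).astype(np.uint8)
  n,lab,st,ce=cv2.connectedComponentsWithStats(m)
  for i in range(1,n):
    if st[i,4]>=4: print(f,ce[i],st[i,4],onz(L,*ce[i],.0785).round(4))
E
```

```text
w11 [4.28500000e+02 3.33333333e-01] 6 [ 0.6018 -0.227   0.0785]
w11 [417.2173913  187.13043478] 23 [ 0.4754 -0.2397  0.0785]
w11 [253.11111111 202.11111111] 18 [ 0.4639 -0.1116  0.0785]
w6 [420.85185185 186.11111111] 27 [ 0.6048 -0.2276  0.0785]
w6 [256.1  201.05] 20 [ 0.5931 -0.0997  0.0785]
w6 [269.36363636 331.36363636] 11 [ 0.4664 -0.1113  0.0785]
w8 [419.36363636 185.09090909] 11 [ 0.6041 -0.2301  0.0785]
w8 [271. 328.] 11 [ 0.462  -0.1122  0.0785]
```

Request:
{"method": "move_arm", "body": {"deltas": [{"x": 0.0025,"y": 0.0015,"z": -0.02,"wx": 0,"wy": 0,"wz": 0,"claw": 255},{"x": 0.0025,"y": 0.0015,"z": -0.05,"wx": 0,"wy": 0,"wz": 0,"claw": 255},{"x": 0.0025,"y": 0.0015,"z": -0.06,"wx": 0,"wy": 0,"wz": 0,"claw": 255},{"x": 0.0025,"y": 0.0015,"z": -0.06,"wx": 0,"wy": 0,"wz": 0,"claw": 255},{"x": 0.0025,"y": 0.0015,"z": -0.06,"wx": 0,"wy": 0,"wz": 0,"claw": 255}]}}

```text
clock: 10.25
tool_pos: [0.4671, -0.1094, 0.0892]
eef_rot: [[0.001, -1.0, 0.001], [-1.0, -0.001, -0.0], [0.0, -0.001, -1.0]]
wrist_force: [0.4, 0.0, -0.1]
grip_width: 0.042
```

Request:
{"method": "move_arm", "body": {"deltas": [{"x": -0.0005,"y": -0.002,"z": 0,"wx": 0,"wy": 0,"wz": 0,"claw": 255},{"x": -0.0005,"y": -0.002,"z": -0.004,"wx": 0,"wy": 0,"wz": 0,"claw": 255},{"x": -0.0005,"y": -0.002,"z": -0.007,"wx": 0,"wy": 0,"wz": 0,"claw": 255},{"x": -0.0005,"y": -0.002,"z": -0.007,"wx": 0,"wy": 0,"wz": 0,"claw": 255},{"x": -0.0005,"y": -0.002,"z": -0.007,"wx": 0,"wy": 0,"wz": 0,"claw": 255}]}}

```text
clock: 10.75
tool_pos: [0.4659, -0.1118, 0.0812]
eef_rot: [[-0.0, -1.0, -0.0], [-1.0, 0.0, 0.0], [-0.0, 0.0, -1.0]]
wrist_force: [0.6, 0.2, -1.7]
grip_width: 0.0421
```

```bash
python3 - <<'E'
from h import *
s=arm.sense();print(s['tool_pos'],s['grip_width'],s['wrist_force'])
p,d,ci=snap('wrist','w12')
cv2.imwrite('pics/w12c.png',cv2.resize(p[150:330,160:360],None,fx=3,fy=3,interpolation=cv2.INTER_CUBIC)[:,:,::-1])
L=load('w12');print(held(L,0,0,s['tool_pos'][:2],.022))
E
```

```text
[ 0.46585478 -0.1117599   0.08121362] 0.04213300569755107 [ 0.64156689  0.231554   -1.70365502]
(np.float64(0.0947), 'x mid', np.float64(0.4632875687375114), 'span', np.float64(0.042104831596081305), 'y', np.float64(-0.1119865063934104))
```

View pics/w12c.png

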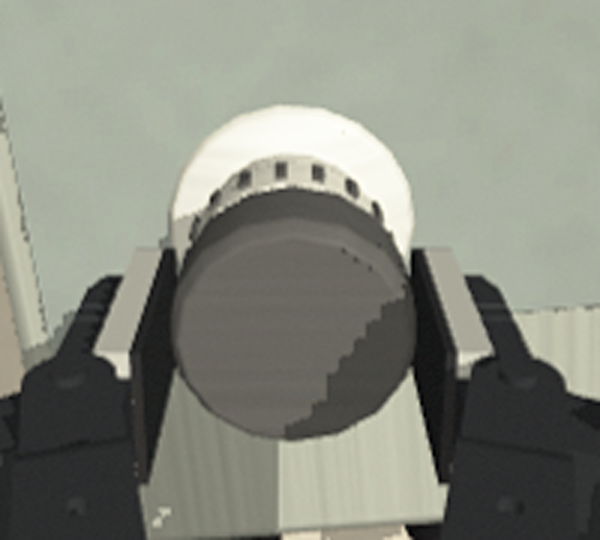

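The M cap is centred over its head: cap and crown share a column, and the offset is under 1 mm.

Request:
{"method": "move_arm", "body": {"deltas": [{"x": 0.0006,"y": 0.0003,"z": -0.0005,"wx": 0,"wy": 0,"wz": 0,"claw": 255},{"x": 0.0006,"y": 0.0003,"z": -0.001,"wx": 0,"wy": 0,"wz": 0,"claw": 255},{"x": 0.0006,"y": 0.0003,"z": -0.0015,"wx": 0,"wy": 0,"wz": 0,"claw": 255},{"x": 0.0006,"y": 0.0003,"z": -0.0015,"wx": 0,"wy": 0,"wz": 0,"claw": 255}]}}

```text
clock: 11.2
tool_pos: [0.4667, -0.1115, 0.0807]
eef_rot: [[-0.0, -1.0, -0.0], [-1.0, 0.0, 0.0], [-0.0, 0.0, -1.0]]
wrist_force: [-2.8, 0.9, 6.6]
grip_width: 0.0424
```

Contact at 0.0807, as predicted. Releasing.

Request:
{"method": "move_arm", "body": {"deltas": [{"x": 0,"y": 0,"z": 0,"wx": 0,"wy": 0,"wz": 0,"claw": 80},{"x": 0,"y": 0,"z": 0,"wx": 0,"wy": 0,"wz": 0,"claw": 40},{"x": 0,"y": 0,"z": 0.0,"wx": 0,"wy": 0,"wz": 0,"claw": 0},{"x": 0,"y": 0,"z": 0.04,"wx": 0,"wy": 0,"wz": 0,"claw": 0},{"x": 0,"y": 0,"z": 0.08,"wx": 0,"wy": 0,"wz": 0,"claw": 0}]}}

```text
clock: 11.7
tool_pos: [0.4654, -0.1109, 0.1593]
eef_rot: [[-0.0, -1.0, -0.003], [-1.0, 0.0, 0.002], [-0.002, 0.003, -1.0]]
wrist_force: [1.2, -0.2, 0.6]
grip_width: 0.0856
```

```bash
python3 - <<'E'
from h import *
s=arm.sense();print(s['tool_pos'],s['grip_width'],s['wrist_force'])
p,d,ci=snap('wrist','w13')
L=load('w13');print('cap',disc(L,.095,(.464,-.1118),.022,.004),'L seat',disc(L,.075,*SE['l'],.004))
E
```

```text
[ 0.46538057 -0.11093318  0.15934958] 0.08555891005524698 [ 1.17531418 -0.16147469  0.62602216]
cap {'cen': array([ 0.4652, -0.1124]), 'fit': array([ 0.4648, -0.1124,  0.0208]), 'z': np.float64(0.094), 'n': 2228} L seat {'cen': array([ 0.4764, -0.2401]), 'fit': array([ 0.4758, -0.2401,  0.0263]), 'z': np.float64(0.0742), 'n': 3157}
```

View pics/w13.png

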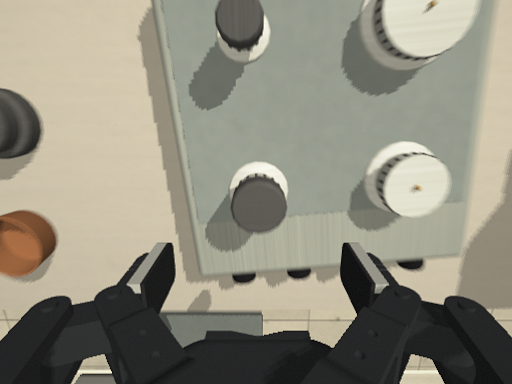

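Request:
{"method": "move_arm", "body": {"deltas": [{"x": 0.058,"y": 0.255,"z": 0,"wx": 0,"wy": 0,"wz": 0,"claw": 0},{"x": 0.058,"y": 0.255,"z": 0,"wx": 0,"wy": 0,"wz": 0,"claw": 0},{"x": 0.058,"y": 0.255,"z": 0,"wx": 0,"wy": 0,"wz": 0,"claw": 0},{"x": 0.058,"y": 0.255,"z": 0,"wx": 0,"wy": 0,"wz": 0,"claw": 0},{"x": 0.058,"y": 0.255,"z": 0,"wx": 0,"wy": 0,"wz": 0,"claw": 0}]}}

```text
clock: 12.25
tool_pos: [0.5222, 0.1344, 0.1597]
eef_rot: [[-0.0, -1.0, 0.001], [-1.0, 0.0, -0.0], [0.0, -0.001, -1.0]]
wrist_force: [1.7, -0.9, -0.2]
grip_width: 0.0855
```

The M cap sits on its head at (259,203), within about 1 mm. Next is L.

Request:
{"method": "move_arm", "body": {"deltas": [{"x": 0.001,"y": 0.004,"z": -0.05,"wx": 0,"wy": 0,"wz": 0,"claw": 0},{"x": 0.001,"y": 0.004,"z": -0.085,"wx": 0,"wy": 0,"wz": 0,"claw": 0},{"x": 0.001,"y": 0.004,"z": -0.085,"wx": 0,"wy": 0,"wz": 0,"claw": 0},{"x": 0.001,"y": 0.004,"z": -0.085,"wx": 0,"wy": 0,"wz": 0,"claw": 0}]}}

```text
clock: 12.65
tool_pos: [0.523, 0.1362, 0.0749]
eef_rot: [[-0.0, -1.0, -0.001], [-1.0, 0.0, -0.0], [0.0, 0.001, -1.0]]
wrist_force: [0.7, 0.2, 0.4]
grip_width: 0.0855
```

```bash
python3 - <<'E'
from h import *
s=arm.sense();print(s['tool_pos'],s['grip_width'],s['wrist_force'])
p,d,ci=snap('wrist','w14')
L=load('w14');print('capL',disc(L,.04,(.523,.144),.028,.004))
E
```

```text
[0.52297947 0.13620894 0.07490183] 0.08545920048166704 [0.72467381 0.16335413 0.42635394]
capL {'cen': array([0.5248, 0.1423]), 'fit': array([0.524 , 0.1422, 0.0267]), 'z': np.float64(0.0391), 'n': 4747}
```

View pics/w14.png

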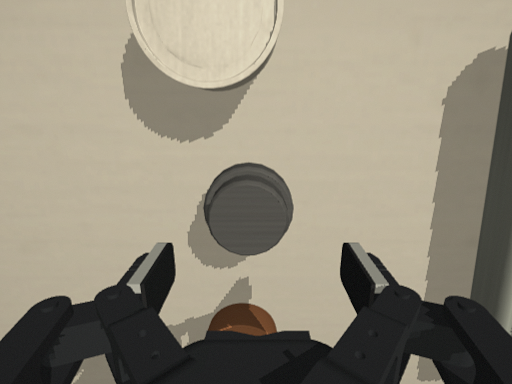

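The L cap is at (248,217). I'll shift 7 mm in y and go down.

Request:
{"method": "move_arm", "body": {"deltas": [{"x": 0.001,"y": 0.007,"z": 0,"wx": 0,"wy": 0,"wz": 0,"claw": 0},{"x": 0.001,"y": 0.007,"z": -0.025,"wx": 0,"wy": 0,"wz": 0,"claw": 0},{"x": 0.001,"y": 0.007,"z": -0.052,"wx": 0,"wy": 0,"wz": 0,"claw": 0},{"x": 0.001,"y": 0.007,"z": -0.052,"wx": 0,"wy": 0,"wz": 0,"claw": 0},{"x": 0.001,"y": 0.007,"z": -0.052,"wx": 0,"wy": 0,"wz": 0,"claw": 60}]}}

```text
clock: 13.2
tool_pos: [0.525, 0.1434, 0.0242]
eef_rot: [[-0.0, -1.0, 0.002], [-1.0, 0.0, 0.0], [-0.0, -0.002, -1.0]]
wrist_force: [-0.3, 0.8, -0.2]
grip_width: 0.0729
```

Request:
{"method": "move_arm", "body": {"deltas": [{"x": 0,"y": 0,"z": -0.001,"wx": 0,"wy": 0,"wz": 0,"claw": 80},{"x": 0,"y": 0,"z": -0.001,"wx": 0,"wy": 0,"wz": 0,"claw": 120},{"x": 0,"y": 0,"z": -0.001,"wx": 0,"wy": 0,"wz": 0,"claw": 255},{"x": 0,"y": 0,"z": -0.001,"wx": 0,"wy": 0,"wz": 0,"claw": 255},{"x": 0,"y": 0,"z": -0.001,"wx": 0,"wy": 0,"wz": 0,"claw": 255}]}}

```text
clock: 13.7
tool_pos: [0.5259, 0.1434, 0.0242]
eef_rot: [[-0.0, -1.0, 0.004], [-1.0, 0.0, 0.0], [-0.0, -0.004, -1.0]]
wrist_force: [-1.3, -1.2, 6.5]
grip_width: 0.0542
```

```bash
python3 - <<'E'
from h import *
s=arm.sense();print(s['tool_pos'],s['grip_width'],s['wrist_force'])
p,d,ci=snap('wrist','w15')
L=load('w15'); print(held(L,0,0,s['tool_pos'][:2],.028))
E
```

```text
[0.52592331 0.14336986 0.02424648] 0.05417827442193786 [-1.29638699 -1.18878907  6.48440136]
(np.float64(0.0392), 'x mid', np.float64(0.5231467971576977), 'span', np.float64(0.05402091018088029), 'y', np.float64(0.14322579237066446))
```

View pics/w15.png

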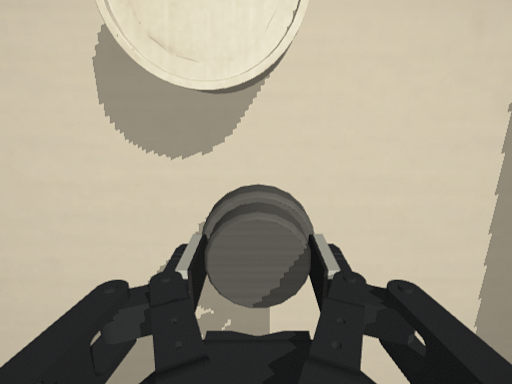

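The L cap is gripped, opening 54.2 mm. I'll lift it and carry it.

Request:
{"method": "move_arm", "body": {"deltas": [{"x": 0,"y": 0,"z": 0.015,"wx": 0,"wy": 0,"wz": 0,"claw": 255},{"x": 0,"y": 0,"z": 0.055,"wx": 0,"wy": 0,"wz": 0,"claw": 255},{"x": 0,"y": 0,"z": 0.1,"wx": 0,"wy": 0,"wz": 0,"claw": 255},{"x": 0,"y": 0,"z": 0.13,"wx": 0,"wy": 0,"wz": 0,"claw": 255},{"x": -0.005,"y": -0.04,"z": 0.13,"wx": 0,"wy": 0,"wz": 0,"claw": 255}]}}

```text
clock: 14.25
tool_pos: [0.523, 0.1055, 0.1592]
eef_rot: [[0.005, -1.0, 0.013], [-1.0, -0.005, 0.001], [-0.001, -0.013, -1.0]]
wrist_force: [0.4, -0.8, -1.6]
grip_width: 0.0545
```

Request:
{"method": "move_arm", "body": {"deltas": [{"x": -0.043,"y": -0.342,"z": 0,"wx": 0,"wy": 0,"wz": 0,"claw": 255},{"x": -0.043,"y": -0.342,"z": 0,"wx": 0,"wy": 0,"wz": 0,"claw": 255},{"x": -0.043,"y": -0.342,"z": 0,"wx": 0,"wy": 0,"wz": 0,"claw": 255},{"x": -0.043,"y": -0.342,"z": 0,"wx": 0,"wy": 0,"wz": 0,"claw": 255},{"x": -0.043,"y": -0.342,"z": 0,"wx": 0,"wy": 0,"wz": 0,"claw": 255}]}}

```text
clock: 14.75
tool_pos: [0.4873, -0.1466, 0.1532]
eef_rot: [[-0.0, -1.0, 0.002], [-1.0, 0.0, -0.001], [0.001, -0.002, -1.0]]
wrist_force: [1.5, -0.1, -1.8]
grip_width: 0.054
```

Request:
{"method": "move_arm", "body": {"deltas": [{"x": -0.01,"y": -0.091,"z": 0,"wx": 0,"wy": 0,"wz": 0,"claw": 255},{"x": -0.01,"y": -0.091,"z": 0,"wx": 0,"wy": 0,"wz": 0,"claw": 255},{"x": -0.01,"y": -0.091,"z": 0,"wx": 0,"wy": 0,"wz": 0,"claw": 255},{"x": -0.01,"y": -0.091,"z": 0,"wx": 0,"wy": 0,"wz": 0,"claw": 255}]}}

```text
clock: 15.15
tool_pos: [0.4776, -0.2365, 0.1526]
eef_rot: [[-0.002, -1.0, 0.001], [-1.0, 0.002, -0.0], [0.0, -0.001, -1.0]]
wrist_force: [0.9, 0.6, -1.6]
grip_width: 0.0544
```

```bash
python3 - <<'E'
from h import *
s=arm.sense();print(s['tool_pos'],s['grip_width'],s['wrist_force'])
p,d,ci=snap('wrist','w16')
p,d,ci=snap('top','t16')
L=load('w16');print(held(L,0,0,s['tool_pos'][:2],.028))
hsv=cv2.cvtColor(L['p'],cv2.COLOR_RGB2HSV);W=world(L)
m=((hsv[...,1]>90)&(hsv[...,0]>8)&(hsv[...,0]<30)&(W[...,2]>.07)&(W[...,2]<.088)).astype(np.uint8)
n,lab,st,ce=cv2.connectedComponentsWithStats(m)
for i in range(1,n):
    if st[i,4]>=4: print('pin',ce[i],st[i,4],onz(L,*ce[i],.0785).round(4))
for k in ('l','xl'):
    print(k,disc(L,.075,*SE[k],.004))
L=load('t16');print('capXL',disc(L,.02,(.523,.144),.034,.006))
E
```

```text
[ 0.47755238 -0.23646164  0.15263784] 0.054445398134777556 [ 0.91248295  0.64818887 -1.64093739]
(np.float64(0.1675), 'x mid', np.float64(0.4750984542540122), 'span', np.float64(0.05355112060946249), 'y', np.float64(-0.23657528060765015))
pin [245.          23.62962963] 27 [ 0.6036 -0.2293  0.0785]
l {'cen': array([ 0.4857, -0.2424]), 'fit': array([ 0.4851, -0.2423,  0.0206]), 'z': np.float64(0.0741), 'n': 1822}
xl {'cen': array([ 0.5985, -0.2296]), 'fit': array([ 0.5979, -0.2296,  0.0287]), 'z': np.float64(0.0742), 'n': 5994}
capXL {'cen': array([0.5215, 0.1433]), 'fit': array([0.5215, 0.1433, 0.0326]), 'z': np.float64(0.0194), 'n': 528}
```

View pics/w16.png

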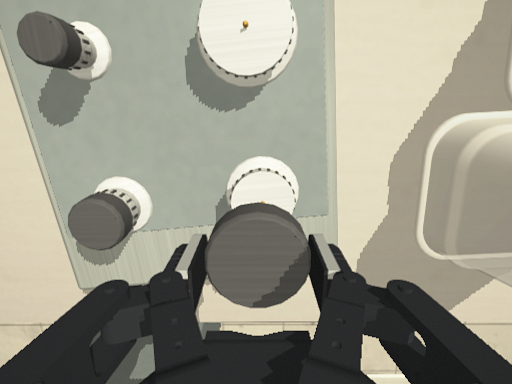

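The L cap is held at (258,255). The L crown is at (263,190), slightly to the right of it. I'll shift and go down to a hover.

Request:
{"method": "move_arm", "body": {"deltas": [{"x": 0.0005,"y": -0.0043,"z": -0.02,"wx": 0,"wy": 0,"wz": 0,"claw": 255},{"x": 0.0005,"y": -0.0043,"z": -0.05,"wx": 0,"wy": 0,"wz": 0,"claw": 255},{"x": 0.0005,"y": -0.0043,"z": -0.064,"wx": 0,"wy": 0,"wz": 0,"claw": 255},{"x": 0.0005,"y": -0.0043,"z": -0.064,"wx": 0,"wy": 0,"wz": 0,"claw": 255},{"x": 0.0005,"y": -0.0043,"z": -0.064,"wx": 0,"wy": 0,"wz": 0,"claw": 255}]}}

```text
clock: 15.75
tool_pos: [0.4788, -0.2396, 0.0884]
eef_rot: [[0.001, -1.0, 0.0], [-1.0, -0.001, -0.0], [0.0, -0.0, -1.0]]
wrist_force: [0.2, -0.3, -1.4]
grip_width: 0.0542
```

```bash
python3 - <<'E'
from h import *
s=arm.sense();print(s['tool_pos'],s['grip_width'],s['wrist_force'])
p,d,ci=snap('wrist','w17')
cv2.imwrite('pics/w17c.png',cv2.resize(p[150:330,160:360],None,fx=3,fy=3,interpolation=cv2.INTER_CUBIC)[:,:,::-1])
L=load('w17');print(held(L,0,0,s['tool_pos'][:2],.028))
W=world(L)
def fl(L,c,R):
    W=world(L)
    m=(abs(W[...,2]-.0505)<.003)&(np.hypot(W[...,0]-c[0],W[...,1]-c[1])<R+.006)&(L['p'].min(2)>170)
    v,u=np.nonzero(m); rows=np.unique(v)
    print('flange y mid by row',[ (int(r),round(float(onz(L,(u[v==r].min()+u[v==r].max())/2,r,.051)[1]),4),int(np.ptp(u[v==r]))) for r in rows[::4]])
    print('front x',onz(L,(u.min()+u.max())/2,v.min(),.051)[0]-R)
fl(L,(.4758,-.2405),.0345)
E
```

```text
[ 0.47877278 -0.23960514  0.08842648] 0.05424939974607087 [ 0.21257406 -0.33835936 -1.44523225]
(np.float64(0.1032), 'x mid', np.float64(0.4764417568639299), 'span', np.float64(0.053607126249641035), 'y', np.float64(-0.23977349281999433))
flange y mid by row [(176, -0.2414, 10), (180, -0.2417, 41), (184, -0.2424, 53), (188, -0.2411, 63), (192, -0.2411, 71), (196, -0.2414, 80), (200, -0.2414, 80), (204, -0.2421, 86), (208, -0.2417, 89), (212, -0.2417, 91), (216, -0.2418, 91), (220, -0.2717, 5), (224, -0.2729, 2), (228, -0.2723, 2)]
front x 0.47407805833013716
```

View pics/w17c.png

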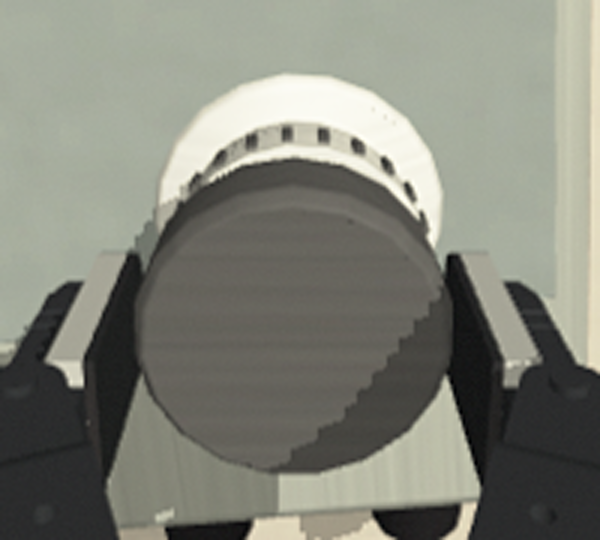

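Request:
{"method": "move_arm", "body": {"deltas": [{"x": -0.0004,"y": -0.0012,"z": 0,"wx": 0,"wy": 0,"wz": 0,"claw": 255},{"x": -0.0004,"y": -0.0012,"z": -0.004,"wx": 0,"wy": 0,"wz": 0,"claw": 255},{"x": -0.0004,"y": -0.0012,"z": -0.008,"wx": 0,"wy": 0,"wz": 0,"claw": 255},{"x": -0.0004,"y": -0.0012,"z": -0.008,"wx": 0,"wy": 0,"wz": 0,"claw": 255},{"x": -0.0004,"y": -0.0012,"z": -0.008,"wx": 0,"wy": 0,"wz": 0,"claw": 255}]}}

```text
clock: 16.3
tool_pos: [0.4778, -0.2412, 0.0796]
eef_rot: [[-0.0, -1.0, -0.0], [-1.0, 0.0, 0.0], [-0.0, 0.0, -1.0]]
wrist_force: [-0.2, -0.5, -1.9]
grip_width: 0.0543
```

Request:
{"method": "move_arm", "body": {"deltas": [{"x": 0.0005,"y": 0.0004,"z": -0.0004,"wx": 0,"wy": 0,"wz": 0,"claw": 255},{"x": 0.0005,"y": 0.0004,"z": -0.0008,"wx": 0,"wy": 0,"wz": 0,"claw": 255},{"x": 0.0005,"y": 0.0004,"z": -0.0012,"wx": 0,"wy": 0,"wz": 0,"claw": 255},{"x": 0.0005,"y": 0.0004,"z": -0.0012,"wx": 0,"wy": 0,"wz": 0,"claw": 255}]}}

```text
clock: 16.7
tool_pos: [0.4784, -0.2408, 0.0793]
eef_rot: [[-0.0, -1.0, -0.0], [-1.0, 0.0, 0.0], [-0.0, 0.0, -1.0]]
wrist_force: [-4.1, 2.0, 5.3]
grip_width: 0.0542
```

Request:
{"method": "move_arm", "body": {"deltas": [{"x": 0,"y": 0,"z": 0,"wx": 0,"wy": 0,"wz": 0,"claw": 50},{"x": 0,"y": 0,"z": 0,"wx": 0,"wy": 0,"wz": 0,"claw": 0},{"x": 0,"y": 0,"z": 0.0,"wx": 0,"wy": 0,"wz": 0,"claw": 0},{"x": 0,"y": 0,"z": 0.04,"wx": 0,"wy": 0,"wz": 0,"claw": 0},{"x": 0,"y": 0,"z": 0.08,"wx": 0,"wy": 0,"wz": 0,"claw": 0}]}}

```text
clock: 17.2
tool_pos: [0.4774, -0.2401, 0.158]
eef_rot: [[-0.0, -1.0, -0.003], [-1.0, 0.0, 0.002], [-0.002, 0.003, -1.0]]
wrist_force: [0.9, -0.8, 0.3]
grip_width: 0.0852
```

```bash
python3 - <<'E'
from h import *
s=arm.sense();print(s['tool_pos'],s['grip_width'],s['wrist_force'])
p,d,ci=snap('wrist','w18')
L=load('w18');print('cap',disc(L,.095,(.476,-.24),.028,.004))
E
```

```text
[ 0.4774356  -0.24008724  0.15804444] 0.08519625322826302 [ 0.88495216 -0.84902651  0.34570015]
cap {'cen': array([ 0.4773, -0.2418]), 'fit': array([ 0.4766, -0.2418,  0.0267]), 'z': np.float64(0.0941), 'n': 3692}
```

View pics/w18.png

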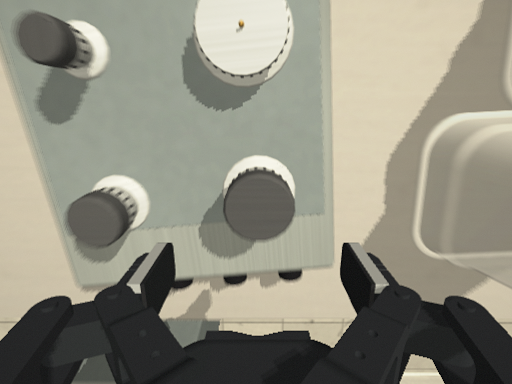

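Request:
{"method": "move_arm", "body": {"deltas": [{"x": 0.045,"y": 0.384,"z": 0,"wx": 0,"wy": 0,"wz": 0,"claw": 0},{"x": 0.045,"y": 0.384,"z": 0,"wx": 0,"wy": 0,"wz": 0,"claw": 0},{"x": 0.045,"y": 0.384,"z": 0,"wx": 0,"wy": 0,"wz": 0,"claw": 0},{"x": 0.045,"y": 0.384,"z": 0,"wx": 0,"wy": 0,"wz": 0,"claw": 0},{"x": 0.045,"y": 0.384,"z": 0,"wx": 0,"wy": 0,"wz": 0,"claw": 0}]}}

```text
clock: 17.75
tool_pos: [0.5075, 0.0094, 0.1587]
eef_rot: [[-0.001, -1.0, 0.001], [-1.0, 0.001, -0.0], [0.0, -0.001, -1.0]]
wrist_force: [0.3, 1.2, 0.0]
grip_width: 0.0853
```

The L cap sits on its head at (259,203). XL next.

Request:
{"method": "move_arm", "body": {"deltas": [{"x": 0.015,"y": 0.134,"z": 0,"wx": 0,"wy": 0,"wz": 0,"claw": 0},{"x": 0.015,"y": 0.134,"z": 0,"wx": 0,"wy": 0,"wz": 0,"claw": 0},{"x": 0.015,"y": 0.134,"z": 0,"wx": 0,"wy": 0,"wz": 0,"claw": 0},{"x": 0.015,"y": 0.134,"z": -0.05,"wx": 0,"wy": 0,"wz": 0,"claw": 0},{"x": 0.015,"y": 0.134,"z": -0.09,"wx": 0,"wy": 0,"wz": 0,"claw": 0}]}}

```text
clock: 18.25
tool_pos: [0.5231, 0.1429, 0.0679]
eef_rot: [[0.002, -1.0, 0.003], [-1.0, -0.002, 0.0], [-0.0, -0.003, -1.0]]
wrist_force: [0.2, 0.5, -0.2]
grip_width: 0.0851
```

Request:
{"method": "move_arm", "body": {"deltas": [{"x": 0,"y": 0,"z": 0,"wx": 0,"wy": 0,"wz": 0,"claw": 0},{"x": 0,"y": 0,"z": 0,"wx": 0,"wy": 0,"wz": 0,"claw": 0}]}}

```text
clock: 18.45
tool_pos: [0.5225, 0.1414, 0.0687]
eef_rot: [[-0.0, -1.0, -0.001], [-1.0, 0.0, -0.0], [0.0, 0.001, -1.0]]
wrist_force: [0.8, 0.2, 0.4]
grip_width: 0.0851
```

```bash
python3 - <<'E'
from h import *
s=arm.sense();print(s['tool_pos'],s['grip_width'],s['wrist_force'])
p,d,ci=snap('wrist','w19')
L=load('w19');print('capXL',disc(L,.02,(.523,.144),.034,.004))
E
```

```text
[0.52245454 0.14138505 0.06871302] 0.08510366155085368 [0.81987492 0.21680231 0.36768291]
capXL {'cen': array([0.5238, 0.1424]), 'fit': array([0.5226, 0.1424, 0.0326]), 'z': np.float64(0.0191), 'n': 6191}
```

View pics/w19.png

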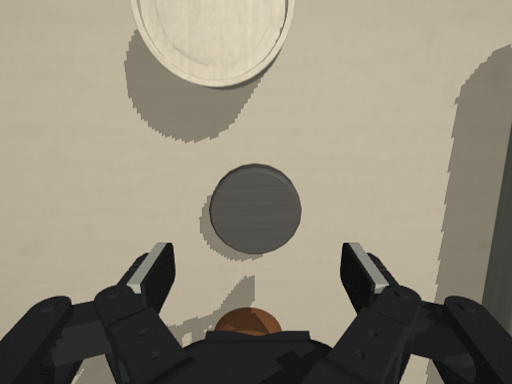

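The XL cap is at (255,210), alone on the table. Going down.

Request:
{"method": "move_arm", "body": {"deltas": [{"x": 0.001,"y": 0.0017,"z": -0.02,"wx": 0,"wy": 0,"wz": 0,"claw": 0},{"x": 0.001,"y": 0.0017,"z": -0.045,"wx": 0,"wy": 0,"wz": 0,"claw": 0},{"x": 0.001,"y": 0.0017,"z": -0.06,"wx": 0,"wy": 0,"wz": 0,"claw": 0},{"x": 0.001,"y": 0.0017,"z": -0.067,"wx": 0,"wy": 0,"wz": 0,"claw": 0},{"x": 0.001,"y": 0.0017,"z": -0.067,"wx": 0,"wy": 0,"wz": 0,"claw": 0}]}}

```text
clock: 19.0
tool_pos: [0.5238, 0.143, 0.0019]
eef_rot: [[-0.001, -1.0, 0.0], [-1.0, 0.001, 0.0], [-0.0, -0.0, -1.0]]
wrist_force: [0.1, -0.2, 0.2]
grip_width: 0.0853
```

```bash
python3 - <<'E'
from h import *
s=arm.sense();print(s['tool_pos'],s['grip_width'],s['wrist_force'])
p,d,ci=snap('wrist','w20')
E
```

```text
[0.52384688 0.14301495 0.00192556] 0.08528558771579287 [ 0.13602018 -0.19727924  0.15791086]
```

View pics/w20.png

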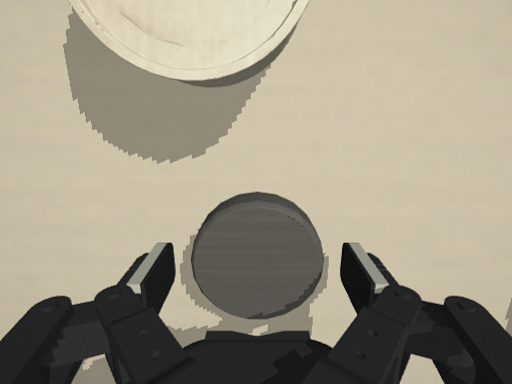

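The XL cap is centred between the jaws at (258,255), with clearance on both sides. Closing.

Request:
{"method": "move_arm", "body": {"deltas": [{"x": 0,"y": 0,"z": -0.001,"wx": 0,"wy": 0,"wz": 0,"claw": 30},{"x": 0,"y": 0,"z": -0.001,"wx": 0,"wy": 0,"wz": 0,"claw": 80},{"x": 0,"y": 0,"z": -0.001,"wx": 0,"wy": 0,"wz": 0,"claw": 255},{"x": 0,"y": 0,"z": -0.001,"wx": 0,"wy": 0,"wz": 0,"claw": 255},{"x": 0,"y": 0,"z": -0.001,"wx": 0,"wy": 0,"wz": 0,"claw": 255}], "newtons": 50}}

```text
clock: 19.55
tool_pos: [0.5246, 0.1432, 0.0022]
eef_rot: [[-0.0, -1.0, 0.002], [-1.0, 0.0, 0.0], [-0.0, -0.002, -1.0]]
wrist_force: [-1.7, -0.5, 5.6]
grip_width: 0.0656
```

```bash
python3 - <<'E'
from h import *
s=arm.sense();print(s['tool_pos'],s['grip_width'],s['wrist_force'])
p,d,ci=snap('wrist','w21')
L=load('w21'); print(held(L,0,0,s['tool_pos'][:2],.034))
E
```

```text
[0.52463333 0.1432405  0.00222716] 0.06564053625111538 [-1.70209237 -0.4542342   5.60665266]
(np.float64(0.0192), 'x mid', np.float64(0.522433159452055), 'span', np.float64(0.06583702016086812), 'y', np.float64(0.14289247129808466))
```

View pics/w21.png

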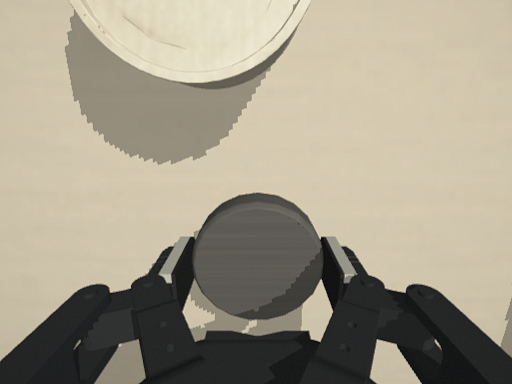

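The XL cap is gripped at 65.6 mm. I'll lift it and carry it.

Request:
{"method": "move_arm", "body": {"deltas": [{"x": 0,"y": 0,"z": 0.015,"wx": 0,"wy": 0,"wz": 0,"claw": 255},{"x": 0,"y": 0,"z": 0.05,"wx": 0,"wy": 0,"wz": 0,"claw": 255},{"x": 0,"y": 0,"z": 0.1,"wx": 0,"wy": 0,"wz": 0,"claw": 255},{"x": 0,"y": 0,"z": 0.15,"wx": 0,"wy": 0,"wz": 0,"claw": 255},{"x": 0.01,"y": -0.04,"z": 0.15,"wx": 0,"wy": 0,"wz": 0,"claw": 255}]}}

```text
clock: 20.1
tool_pos: [0.5379, 0.1058, 0.1601]
eef_rot: [[0.005, -1.0, 0.016], [-1.0, -0.005, 0.001], [-0.001, -0.016, -1.0]]
wrist_force: [1.6, -0.9, -1.7]
grip_width: 0.0656
```

Request:
{"method": "move_arm", "body": {"deltas": [{"x": 0.073,"y": -0.3315,"z": 0,"wx": 0,"wy": 0,"wz": 0,"claw": 255},{"x": 0.073,"y": -0.3315,"z": 0,"wx": 0,"wy": 0,"wz": 0,"claw": 255},{"x": 0.073,"y": -0.3315,"z": 0,"wx": 0,"wy": 0,"wz": 0,"claw": 255},{"x": 0.073,"y": -0.3315,"z": 0,"wx": 0,"wy": 0,"wz": 0,"claw": 255},{"x": 0.073,"y": -0.3315,"z": 0,"wx": 0,"wy": 0,"wz": 0,"claw": 255}]}}

```text
clock: 20.6
tool_pos: [0.5872, -0.1429, 0.1516]
eef_rot: [[-0.0, -1.0, 0.001], [-1.0, 0.0, -0.0], [0.0, -0.001, -1.0]]
wrist_force: [1.1, 0.4, -1.9]
grip_width: 0.0658
```

Request:
{"method": "move_arm", "body": {"deltas": [{"x": 0.02,"y": -0.0845,"z": 0,"wx": 0,"wy": 0,"wz": 0,"claw": 255},{"x": 0.02,"y": -0.0845,"z": 0,"wx": 0,"wy": 0,"wz": 0,"claw": 255},{"x": 0.02,"y": -0.0845,"z": 0,"wx": 0,"wy": 0,"wz": 0,"claw": 255},{"x": 0.02,"y": -0.0845,"z": 0,"wx": 0,"wy": 0,"wz": 0,"claw": 255},{"x": 0.02,"y": -0.0845,"z": 0,"wx": 0,"wy": 0,"wz": 0,"claw": 255}]}}

```text
clock: 21.1
tool_pos: [0.6069, -0.2243, 0.1507]
eef_rot: [[0.001, -1.0, -0.001], [-1.0, -0.001, 0.001], [-0.001, 0.001, -1.0]]
wrist_force: [0.8, 0.0, -2.4]
grip_width: 0.0657
```

```bash
python3 - <<'E'
from h import *
s=arm.sense();print(s['tool_pos'],s['grip_width'],s['wrist_force'])
p,d,ci=snap('wrist','w22')
L=load('w22');print(held(L,0,0,s['tool_pos'][:2],.034))
hsv=cv2.cvtColor(L['p'],cv2.COLOR_RGB2HSV);W=world(L)
m=((hsv[...,1]>90)&(hsv[...,0]>8)&(hsv[...,0]<30)&(W[...,2]>.07)&(W[...,2]<.088)).astype(np.uint8)
n,lab,st,ce=cv2.connectedComponentsWithStats(m)
for i in range(1,n):
    if st[i,4]>=4: print('pin',ce[i],st[i,4],onz(L,*ce[i],.0785).round(4))
def rowmid(L,c,R,z,tol):
    W=world(L)
    m=(abs(W[...,2]-z)<tol)&(np.hypot(W[...,0]-c[0],W[...,1]-c[1])<R+.006)&(L['p'].min(2)>120)
    v,u=np.nonzero(m)
    print([ (int(r),round(float(onz(L,(u[v==r].min()+u[v==r].max())/2,r,z)[1]),4),int(np.ptp(u[v==r]))) for r in np.unique(v)[::4]], 'front x-R',onz(L,(u.min()+u.max())/2,v.min(),z)[0]-R)
rowmid(L,(.6055,-.2284),.0325,.075,.004)
E
```

```text
[ 0.60687183 -0.22429444  0.15067734] 0.0656949772421205 [ 0.75918612  0.04960505 -2.37251301]
(np.float64(0.1675), 'x mid', np.float64(0.6046667607316245), 'span', np.float64(0.06582895566930436), 'y', np.float64(-0.22475461049024462))
[(163, -0.2294, 6), (167, -0.2298, 35), (171, -0.2294, 48), (175, -0.2294, 56), (179, -0.2302, 66), (183, -0.2294, 68), (187, -0.2295, 72), (191, -0.2295, 76), (195, -0.2291, 77), (199, -0.2295, 78), (203, -0.2583, 7), (207, -0.2601, 3)] front x-R 0.6049862453257842
```

View pics/w22.png

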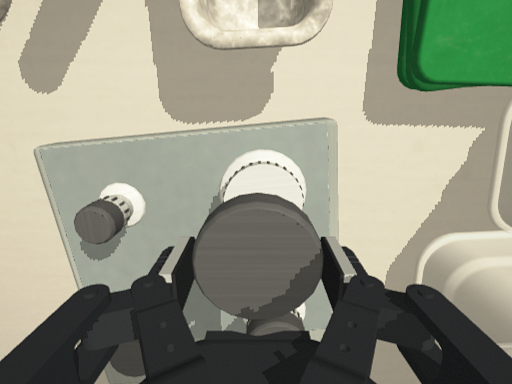

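The XL cap is held at (258,255), and the XL crown is at (263,180), slightly to its right. I'll shift and lower.

Request:
{"method": "move_arm", "body": {"deltas": [{"x": 0.0004,"y": -0.0045,"z": -0.02,"wx": 0,"wy": 0,"wz": 0,"claw": 255},{"x": 0.0004,"y": -0.0045,"z": -0.05,"wx": 0,"wy": 0,"wz": 0,"claw": 255},{"x": 0.0004,"y": -0.0045,"z": -0.064,"wx": 0,"wy": 0,"wz": 0,"claw": 255},{"x": 0.0004,"y": -0.0045,"z": -0.064,"wx": 0,"wy": 0,"wz": 0,"claw": 255},{"x": 0.0004,"y": -0.0045,"z": -0.064,"wx": 0,"wy": 0,"wz": 0,"claw": 255}]}}

```text
clock: 21.65
tool_pos: [0.608, -0.2295, 0.0873]
eef_rot: [[0.001, -1.0, 0.001], [-1.0, -0.001, -0.0], [0.0, -0.001, -1.0]]
wrist_force: [0.3, 0.1, -2.5]
grip_width: 0.0658
```

```bash
python3 - <<'E'
from h import *
s=arm.sense();print(s['tool_pos'],s['grip_width'],s['wrist_force'])
p,d,ci=snap('wrist','w23')
cv2.imwrite('pics/w23c.png',cv2.resize(p[150:330,160:360],None,fx=3,fy=3,interpolation=cv2.INTER_CUBIC)[:,:,::-1])
L=load('w23');print(held(L,0,0,s['tool_pos'][:2],.034))
W=world(L);R=.0405;c=(.6055,-.2287)
m=(abs(W[...,2]-.0505)<.003)&(np.hypot(W[...,0]-c[0],W[...,1]-c[1])<R+.006)&(L['p'].min(2)>170)
v,u=np.nonzero(m); print([ (int(r),round(float(onz(L,(u[v==r].min()+u[v==r].max())/2,r,.051)[1]),4),int(np.ptp(u[v==r]))) for r in np.unique(v)[::4]])
E
```

```text
[ 0.60803161 -0.22952655  0.08727631] 0.06579231004752235 [ 0.3025909   0.09513348 -2.49933485]
(np.float64(0.1041), 'x mid', np.float64(0.6057346482946969), 'span', np.float64(0.06605710343329907), 'y', np.float64(-0.22989263862596285))
[(166, -0.2287, 6), (170, -0.2294, 38), (174, -0.2297, 55), (178, -0.2297, 69), (182, -0.2297, 75), (186, -0.2287, 84), (190, -0.2297, 93), (194, -0.2293, 96), (198, -0.2293, 100), (202, -0.2297, 105), (206, -0.2297, 107), (210, -0.2296, 109), (214, -0.2293, 110), (218, -0.2664, 2), (222, -0.2672, 0)]
```

View pics/w23c.png

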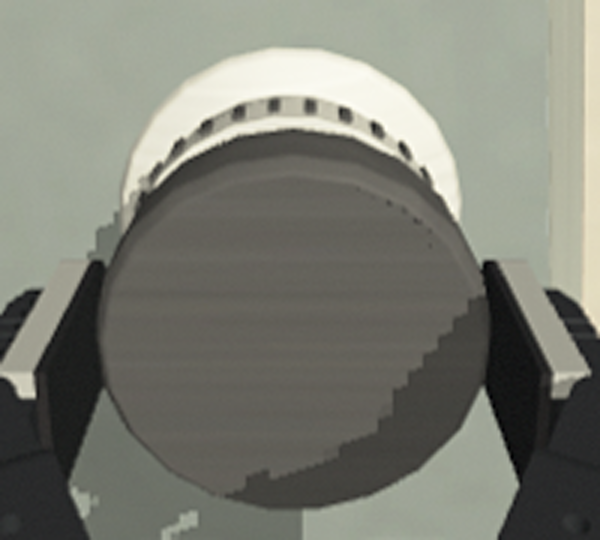

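The XL cap sits square over its head, with the cap at y -0.2299 and the flange at -0.2296. Lowering.

Request:
{"method": "move_arm", "body": {"deltas": [{"x": 0,"y": 0.0005,"z": -0.003,"wx": 0,"wy": 0,"wz": 0,"claw": 255},{"x": 0,"y": 0.0005,"z": -0.006,"wx": 0,"wy": 0,"wz": 0,"claw": 255},{"x": 0,"y": 0.0005,"z": -0.0085,"wx": 0,"wy": 0,"wz": 0,"claw": 255},{"x": 0,"y": 0.0005,"z": -0.0088,"wx": 0,"wy": 0,"wz": 0,"claw": 255},{"x": 0,"y": 0.0005,"z": -0.0088,"wx": 0,"wy": 0,"wz": 0,"claw": 255}]}}

```text
clock: 22.2
tool_pos: [0.6076, -0.2295, 0.0777]
eef_rot: [[-0.0, -1.0, -0.0], [-1.0, 0.0, 0.0], [-0.0, 0.0, -1.0]]
wrist_force: [-0.3, 0.0, -2.5]
grip_width: 0.0657
```

Request:
{"method": "move_arm", "body": {"deltas": [{"x": 0.0002,"y": 0.0006,"z": -0.0004,"wx": 0,"wy": 0,"wz": 0,"claw": 255},{"x": 0.0002,"y": 0.0006,"z": -0.0008,"wx": 0,"wy": 0,"wz": 0,"claw": 255},{"x": 0.0002,"y": 0.0006,"z": -0.0012,"wx": 0,"wy": 0,"wz": 0,"claw": 255},{"x": 0.0002,"y": 0.0006,"z": -0.0012,"wx": 0,"wy": 0,"wz": 0,"claw": 255}]}}

```text
clock: 22.6
tool_pos: [0.608, -0.2289, 0.0773]
eef_rot: [[-0.0, -1.0, 0.0], [-1.0, 0.0, -0.0], [0.0, -0.0, -1.0]]
wrist_force: [-2.7, 2.1, 2.7]
grip_width: 0.0656
```

Request:
{"method": "move_arm", "body": {"deltas": [{"x": 0,"y": 0,"z": 0,"wx": 0,"wy": 0,"wz": 0,"claw": 0},{"x": 0,"y": 0,"z": 0,"wx": 0,"wy": 0,"wz": 0,"claw": 0},{"x": 0,"y": 0,"z": 0.0,"wx": 0,"wy": 0,"wz": 0,"claw": 0},{"x": 0,"y": 0,"z": 0.03,"wx": 0,"wy": 0,"wz": 0,"claw": 0},{"x": 0,"y": 0,"z": 0.08,"wx": 0,"wy": 0,"wz": 0,"claw": 0}]}}

```text
clock: 23.1
tool_pos: [0.6053, -0.2275, 0.1529]
eef_rot: [[-0.0, -1.0, -0.008], [-1.0, 0.0, 0.005], [-0.005, 0.008, -1.0]]
wrist_force: [0.8, -1.1, -0.5]
grip_width: 0.0852
```

```bash
python3 - <<'E'
from h import *
s=arm.sense();print(s['tool_pos'],s['grip_width'],s['wrist_force'])
p,d,ci=snap('wrist','w24')
L=load('w24');print('cap',disc(L,.095,(.6055,-.2287),.034,.004))
E
```

```text
[ 0.60529539 -0.22752931  0.15291223] 0.08522412454144303 [ 0.8156798  -1.06780347 -0.53349906]
cap {'cen': array([ 0.6075, -0.2298]), 'fit': array([ 0.6063, -0.2298,  0.0326]), 'z': np.float64(0.0941), 'n': 5739}
```

View pics/w24.png

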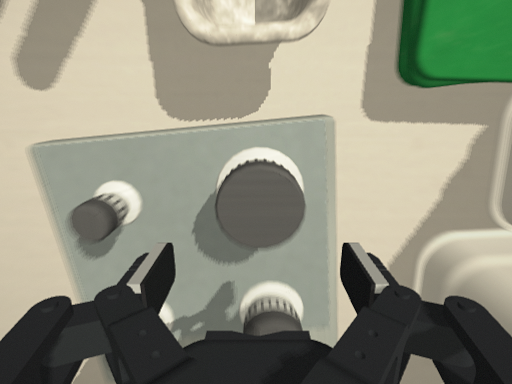

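Request:
{"method": "move_arm", "body": {"deltas": [{"x": -0.09,"y": 0.25,"z": 0.1,"wx": 0,"wy": 0,"wz": 0,"claw": 0},{"x": -0.09,"y": 0.25,"z": 0.1,"wx": 0,"wy": 0,"wz": 0,"claw": 0},{"x": -0.09,"y": 0.25,"z": 0.1,"wx": 0,"wy": 0,"wz": 0,"claw": 0},{"x": -0.09,"y": 0.25,"z": 0.1,"wx": 0,"wy": 0,"wz": 0,"claw": 0},{"x": -0.09,"y": 0.25,"z": 0.1,"wx": 0,"wy": 0,"wz": 0,"claw": 0}]}}

```text
clock: 23.65
tool_pos: [0.5279, -0.0073, 0.2455]
eef_rot: [[-0.001, -1.0, 0.001], [-1.0, 0.001, -0.0], [0.0, -0.001, -1.0]]
wrist_force: [0.7, -0.6, 0.2]
grip_width: 0.0852
```

Request:
{"method": "move_arm", "body": {"deltas": [{"x": -0.05,"y": 0.25,"z": 0.05,"wx": 0,"wy": 0,"wz": 0,"claw": 0},{"x": -0.05,"y": 0.25,"z": 0.05,"wx": 0,"wy": 0,"wz": 0,"claw": 0},{"x": -0.05,"y": 0.25,"z": 0.05,"wx": 0,"wy": 0,"wz": 0,"claw": 0},{"x": -0.05,"y": 0.25,"z": 0.05,"wx": 0,"wy": 0,"wz": 0,"claw": 0},{"x": -0.05,"y": 0.25,"z": 0.05,"wx": 0,"wy": 0,"wz": 0,"claw": 0}]}}

```text
clock: 24.15
tool_pos: [0.48, 0.2337, 0.2936]
eef_rot: [[-0.0, -1.0, 0.002], [-1.0, 0.0, 0.0], [-0.0, -0.002, -1.0]]
wrist_force: [0.9, 0.2, -1.1]
grip_width: 0.0852
```

```bash
python3 - <<'E'
from h import *
s=arm.sense();print(s['clock'],s['tool_pos'])
snap('top','t25');snap('scene','s25')
L=load('t25');L0=load('top0')
for k,(c,r) in SE.items():
    W=world(L); m=np.hypot(W[...,0]-c[0],W[...,1]-c[1])<r*.8
    m&=abs(W[...,2]-.095)<.008
    A=np.c_[W[m][:,:2]-W[m][:,:2].mean(0),np.ones(m.sum())]; co=np.linalg.lstsq(A,W[m][:,2],rcond=None)[0]
    print(k,'cap',disc(L,.095,c,r,.005),'seat',disc(L0,.075,c,r)['fit'],'tilt deg',np.degrees(co[:2]).round(1))
for n,z,c,r in (('tin',.04,(.6495,.165),.043),('ram',.034,(.3976,.150),.0345)):
    try: print(n,disc(L,z,c,r,.008)['fit'],disc(L0,z,c,r,.008)['fit'])
    except Exception as e: print(n,e)
a=cv2.resize(L['p'][130:280,150:380],None,fx=3,fy=3,interpolation=cv2.INTER_CUBIC);cv2.imwrite('pics/t25c.png',a[:,:,::-1])
E
```

```text
24.15 [0.47996456 0.23373194 0.29357834]
s cap {'cen': array([ 0.5928, -0.0979]), 'fit': array([ 0.5929, -0.0979,  0.0145]), 'z': np.float64(0.0948), 'n': 128} seat [ 0.5927 -0.0978  0.0136] tilt deg [1.5 0.6]
m cap {'cen': array([ 0.464 , -0.1102]), 'fit': array([ 0.464 , -0.1102,  0.0206]), 'z': np.float64(0.0944), 'n': 261} seat [ 0.4637 -0.11    0.0197] tilt deg [ 0.6 -0.1]
l cap {'cen': array([ 0.4761, -0.2391]), 'fit': array([ 0.4762, -0.2391,  0.0266]), 'z': np.float64(0.0949), 'n': 424} seat [ 0.476  -0.239   0.0258] tilt deg [0.5 0.4]
xl cap {'cen': array([ 0.6049, -0.227 ]), 'fit': array([ 0.6051, -0.227 ,  0.0325]), 'z': np.float64(0.0949), 'n': 585} seat [ 0.605  -0.2269  0.0319] tilt deg [ 0.7 -0.7]
tin [0.6495 0.1654 0.0419] [0.6495 0.1653 0.042 ]
ram [0.3975 0.1502 0.0328] [0.3976 0.1503 0.0328]
```

View pics/t25c.png

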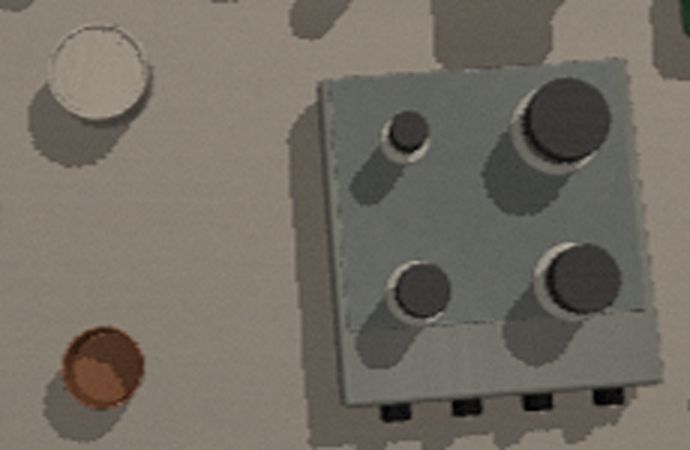

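View pics/s25.png

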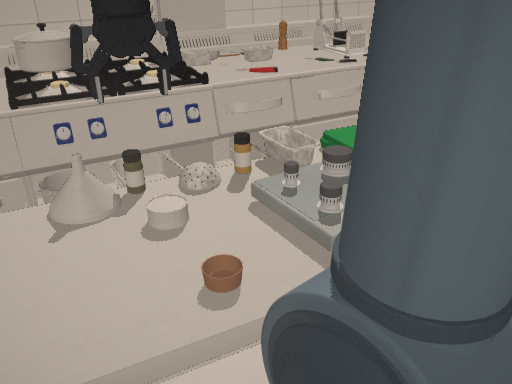

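All four caps are within 0.4 mm of their seats in the top view and lying flat at z 0.095. The tin and ramekin haven't moved. I'll let the arm settle, then sign off.

Request:
{"method": "move_arm", "body": {"deltas": [{"x": 0,"y": 0,"z": 0,"wx": 0,"wy": 0,"wz": 0,"claw": 0},{"x": 0,"y": 0,"z": 0,"wx": 0,"wy": 0,"wz": 0,"claw": 0},{"x": 0,"y": 0,"z": 0,"wx": 0,"wy": 0,"wz": 0,"claw": 0}]}}

```text
clock: 24.55
tool_pos: [0.4808, 0.2306, 0.2923]
eef_rot: [[-0.002, -1.0, -0.001], [-1.0, 0.002, -0.0], [0.0, 0.001, -1.0]]
wrist_force: [0.5, -0.2, 0.5]
grip_width: 0.0852
```

```bash
python3 -c "
from plant import arm
print(arm.sign_off())"
```

```text
the job is handed in; nothing more can be done
None
```

I took the stack apart from the top (S, M, L, XL), set each cap on the burner head of its own size, and handed the job in at about 24.6 s, with the arm clear.

**Centring and height:** in the last top view, every cap centre is within about 0.4 mm of its seat as first measured. All four cap tops are at 94–95 mm, where 95 mm means fully seated over the pin.

**Tilt:** a plane fitted to the depth readings gave about 1° or less for M, L and XL. It gave about 1.6° for S, where few pixels cover the small cap, so I read that as noise.

**Tin and ramekin:** both are within 0.1 mm of where they started.

**Disagreement:** the top and wrist cameras differed by 1–3 mm in absolute position. I placed the caps by comparing cap and head in the same wrist view. Afterwards the wrist view put M about 0.9 mm from its seat.

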